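Isolate the bench charging dock and stow the lamp packs

ROBOT

A 6-joint arm with a two-finger parallel gripper is mounted at the origin on the work surface. World frame = base frame: x ahead of the robot, y to its left, z up, the work surface at z = 0. Lengths are in m, angles in degrees, forces in N, time in s.
With the tool pointing down it reaches from about 0.425 to 0.95 m from the base axis. Payload 14.7 kg.
Tool frame: the origin (TCP) lies at the very end of the fingers, on their centre line; the grasp point (between the pads) lies env.hold_point_z behind it (env.hold_point_z is the distance from the TCP to the grasp point, in m); x points along the fingers, y is the direction in which the jaws open and shut, and the axes are right-handed (so a half turn about x gives the same grasp; the last joint's range is limited). The gripper opens to 85 mm and grips with 20 to 120 N. Pads are 22 mm wide; open, the fingers measure 114 mm over their backs; the gripper's body (76 mm by 85 mm) begins 54 mm behind the grasp point. The pads swing forward as they close: fully open they stand 13 mm farther back than shut.
Start: joints at [73.992, 27.513, 91.461, -0, 61.026, -2.67], TCP at [0.15, 0.632, 0.231] pointing down, gripper open.
Joint ranges: [-157.49, 157.49], [-46.99, 117.5], [13.45, 153.17], [-89.5, 269.5], [5.16, 153.95], [-167.48, 167.48]. Speed limits (degrees/s): [108.29, 108.29, 136.94, 172.46, 172.46, 172.46].

INTERFACE

Orientations are given as a 3x3 rotation matrix whose columns are the frame's x, y, z axes.
In Python, from rig import env gives the robot as it stands.
- The arm moves only by the tool carry_out, never from a script. Its argument "plan" is a list of rows, each an object with "slide": the shift along the tool's x, y, z in m, a list of three; "twist": the turn, a rotation vector about the tool's x, y, z in degrees, a list of three; "fingers": the closure in counts, from 0 (fully open) to 255 (shut). A call has 1 to 12 rows; each row is the pose to reach, as a shift and turn from the pose commanded when the call began, along the tool's axes at that moment; what a row does not reach only later rows make up. A row lasts 1/12 s, in which the tool goes at most 41.7 mm and 7.16 degrees, less where a joint would pass 70% of its speed; a pose out of reach is approached as far as the arm can. A call with a gripper value outside its range is refused whole. The fingers move at their own pace and stop on an object; "newtons" is the grip in N (left out, the last holds). Time passes only in rows, so rows that repeat a pose let the fingers close. It gives the time, the measured TCP pose, the force and the opening at its end, in the units of the state.
- env.read_state(): the state, without advancing time (a new reading comes with each control period).
- env.read_camera(name): name is "side" or "top" or "wrist"; returns a dict with "color" (480x640x3 uint8, blue, green, red), "mtx" (3x3 intrinsics, pixels), "camera_from_world" (4x4, takes a point from world to camera coordinates); the wrist camera has in their place "hand_eye" (4x4, takes a point from camera to tool coordinates, whose origin is the TCP and whose axes are the tool frame's). Camera axes: x right, y down, z forward; pixel columns grow to the right and rows downward; lengths in m; the calibration is good to about 2 mm. The wrist camera is an equidistant fisheye: a pixel r from the principal point sees the ray r / f radians off the axis. A picture is of the moment at which its call begins: read the wrist's pose just before it. There is no depth.
- env.close_job(): hands the job in, once; it reports no verdict.
The state is a dict: "time": time; "q": joint angles; "qvel": joint speeds; "tau": joint torques, N m; "eef_pos": TCP position; "ee_rot": TCP orientation; "contact_force": force on the tool from outside, world axes, zero at the start; "moment": the same for the moment, N m; "opening": opening from 0.0 (shut) to 1.0 (fully open).
Only numpy, scipy, OpenCV 4.12 (cv2) and the standard library are available. Lean on these libraries where they do the work, as an engineer would, in place of code of your own. Each camera call takes 0.05 s, during which the arm holds its last target.

TASK

The practical is over. Take the T-key from its stand, lower it down the bore of the isolator pillar onto the square stem and turn that clockwise to its stop to switch the charging dock off; only then unplug every lamp pack from the dock and set it down (not drop it) inside the tray, on the tray's floor. Hang the key back in its stand as you found it, and leave the jar, slide box and dish where they are.

Things in the scene. Friction and masses are not known exactly. Their poses are not given: they have to be found in the camera images.
- key_grip (a point): T-key, 0.38 kg: steel cross bar 16 x 110 x 16 mm, round 14 mm shank down from its middle, square 30 x 30 x 48 mm socket head at the bottom. Hangs upright in the stand at the start. This point: middle of the bar; z up along the shank, y along the bar. Can be pinched from above across the bar's middle (16 mm faces look along x).
- key_mouth (a point): Mouth of the key's socket: its bottom end, 150 mm straight below the bar's middle; same axes. The square opening is 22 x 22 mm with sides along key x and y, 40 mm deep.
- pillar: Fixed grey isolator pillar, 100 x 100 mm, 125 mm high (foot plate 124 x 124 x 6 mm). Origin: centre of its underside. A vertical square bore 48 x 48 mm runs down its middle from the top; the stem stands at its bottom, on the axis.
- stem_top (a point): Tip of the recessed brass stem, 48 mm above the bench (77 mm below the pillar's top); turns with the stem. The stem is an 18 x 18 mm square, sides along the point's x and y, from 12 mm (a round flange on which the key's head comes to rest) to 36 mm above the bench, then a 12 mm cone. The key fits on it in four yaws, with about 0.25 rad of play either way.
- isolator (a joint): Angle of the stem in rad: grows as the stem is turned clockwise seen from above; 0 to 0.2 (on) at the start, stop at 1.35 (off). About 0.1 N m turns it; it stays where it is left.
- rest (a point): Fixed white key stand: where the bar's middle lies when the key hangs in it, 163 mm above the bench. Two upright cheeks, 10 mm thick, 46 mm wide along stand x, stand 42 mm either side along its y; the bar (along stand y) lies across their tops (155 mm high) between sloping lugs (tops about 174 mm high), the shank hanging between the cheeks. Foot plate 110 x 120 x 8 mm.
- dock: Fixed grey charging dock, 170 (x) x 150 (y) x 45 mm high. Origin: centre of its underside. Four upward sockets at x, y = (-40,-34), (-40,34), (40,-34), (40,34) mm in its frame; not all hold a pack. A spring detent in each holds the pack's plug: it gives way to a straight upward pull of roughly 10 N; the plug is clear after 21 mm.
- tray: Loose open white tray, 180 (x) x 150 (y) x 45 mm high, walls and floor 5 mm, 0.7 kg. Origin: centre of its underside. It may get pushed about.
- jar_mid (a point): Bystander: amber glass jar, 64 mm diameter, 85 mm high; its centre.
- slidebox_mid (a point): Bystander: closed wooden slide box, 90 x 140 x 35 mm; its centre.
- dish_mid (a point): Bystander: white china dish, 90 mm diameter, 35 mm high; its middle.
- pack0_mid (a point): Lamp pack (absent in some runs), about 0.13 kg: white housing 34 (x) x 46 (y) x 60 mm with a 6 mm lens on top, and a flat-ended black plug 26 x 38 x 20 mm below, on which it can stand. This point: middle of the housing, 50 mm above the plug's end; z up. If present it starts home in a dock socket, this point 75 mm above the bench, axes along the dock's.
- pack1_mid (a point): Lamp pack (absent in some runs), about 0.13 kg: white housing 34 (x) x 46 (y) x 60 mm with a 6 mm lens on top, and a flat-ended black plug 26 x 38 x 20 mm below, on which it can stand. This point: middle of the housing, 50 mm above the plug's end; z up. If present it starts home in a dock socket, this point 75 mm above the bench, axes along the dock's.
- pack2_mid (a point): Lamp pack (absent in some runs), about 0.13 kg: white housing 34 (x) x 46 (y) x 60 mm with a 6 mm lens on top, and a flat-ended black plug 26 x 38 x 20 mm below, on which it can stand. This point: middle of the housing, 50 mm above the plug's end; z up. If present it starts home in a dock socket, this point 75 mm above the bench, axes along the dock's.
- pack3_mid (a point): Lamp pack (absent in some runs), about 0.13 kg: white housing 34 (x) x 46 (y) x 60 mm with a 6 mm lens on top, and a flat-ended black plug 26 x 38 x 20 mm below, on which it can stand. This point: middle of the housing, 50 mm above the plug's end; z up. If present it starts home in a dock socket, this point 75 mm above the bench, axes along the dock's.
Things that resemble listed ones, but are neither listed nor needed, are in the scene too. Of the things that look like the part that bears key_grip, the smallest one is meant. Leave any green look-alike of the part that bears pack1_mid alone.

How it is judged (in metres and radians):
On the way, in this order (a step that is already met when the one before it is completed fails the run):
1. the key's socket is lowered onto the stem (at least 12 mm over the square) (z of key_mouth in the frame of pillar below 0.024 m and horizontal distance between key_mouth and stem_top below 0.007 m), for 0.2 s.
2. with the key still on the stem, the stem is turned clockwise to at least 1.2 rad (off) (all of step 1 and value of joint isolator above 1.2 rad), for 0.2 s.
3. every pack is in the tray (x of pack0_mid in the frame of tray between -0.085 and 0.085 m and y of pack0_mid in the frame of tray between -0.07 and 0.07 m and z of pack0_mid in the frame of tray between 0 and 0.07 m and x of pack1_mid in the frame of tray between -0.085 and 0.085 m and y of pack1_mid in the frame of tray between -0.07 and 0.07 m and z of pack1_mid in the frame of tray between 0 and 0.07 m and x of pack2_mid in the frame of tray between -0.085 and 0.085 m and y of pack2_mid in the frame of tray between -0.07 and 0.07 m and z of pack2_mid in the frame of tray between 0 and 0.07 m and x of pack3_mid in the frame of tray between -0.085 and 0.085 m and y of pack3_mid in the frame of tray between -0.07 and 0.07 m and z of pack3_mid in the frame of tray between 0 and 0.07 m), for 0.2 s.
At the end, for the whole second after the job is handed in: Isolator at 1.2 rad or more; every pack at rest in the tray (mid-housing within its walls, at most 70 mm above its underside); tray level on the bench; key hung upright in its stand (bar within 12 mm of its rest point, tilt under 0.12 rad) (all of step 3 and value of joint isolator above 1.2 rad and distance between key_grip and rest below 0.012 m and angle between key_grip's own z axis and vertical below 0.12 rad and linear speed of each of key, pack0, pack1, pack2, pack3 below 0.03 m/s and angle between tray's own z axis and vertical below 0.1 rad and height (world z) of tray below 0.01 m); the robot touches nothing.
It fails at once if a pack is unplugged while the isolator is on (value of joint isolator below 1.2 rad and z of any of pack0_mid, pack1_mid, pack2_mid, pack3_mid in the frame of dock above 0.099 m).
It fails at once if a pack is dropped (faster than 1.4 m/s) (linear speed of any of pack0, pack1, pack2, pack3 above 1.4 m/s).
It fails at once if the jar, slide box or dish is moved more than 30 mm (distance of any of jar_mid, slidebox_mid, dish_mid from where it was at the start of the episode above 0.03 m).
Of pack0, pack1, pack2, pack3 only 2 to 4 are there at a start; the rules pass over those that are not, and their reading is None.
At some moment in a run one of tray may be knocked a few centimetres aside while the robot is not near it.
It also fails if it takes over 210 s, if anything falls off the work surface, if the arm or the gripper's body presses on something with over 40 N, if the wrist force passes 120 N, or if a joint passes its speed limit or range.

## Working session

There is one attempt and no reset: what is moved stays moved. The work goes in short steps, Python scripts to look and compute and a tool call to move; the robot and the scene stay as the last step left them, time stands still between calls to the robot, and variables do not carry over. Pictures are saved under pics/ and viewed, and the job is handed in when it is done.

Besides the shell and the picture viewer there is one more tool, called after ">>>" in YAML: its name, and indented under it one key for each argument. carry_out: Moves the arm, as the interface text tells. Its arguments: {"type":"object","properties":{"plan":{"type":"array","items":{"type":"object","properties":{"slide":{"type":"array","items":{"type":"number"}},"twist":{"type":"array","items":{"type":"number"}},"fingers":{"type":"number"}}}},"newtons":{"type":"number"}},"required":["plan"]}

```bash
ls; mkdir -p pics; python3 - <<'E'
from rig import env
import cv2
s=env.read_state(); print(s); print(env.hold_point_z)
for n in ("side","top","wrist"):
    c=env.read_camera(n); cv2.imwrite(f"pics/{n}0.png",c["color"])
    for k in c:
        if k!="color": print(n,k,c[k])
E
```

```text
pics
{'time': 0.0, 'q': array([ 7.39910699e+01,  2.75505691e+01,  9.14919556e+01,  9.97387720e-04,
        6.10265483e+01, -2.66860372e+00]), 'qvel': array([ 0.03726387, -0.06222805, -0.04639038,  0.04130163,  0.02355288,
        0.05106523]), 'tau': array([ 1.74334295e-04, -9.50641751e+01, -4.30159950e+01,  1.14118534e-04,
        1.27767961e-02,  1.75026280e-04]), 'eef_pos': array([0.14982677, 0.6320887 , 0.23067598]), 'ee_rot': array([[-3.47113842e-04,  2.30742635e-01,  9.73014756e-01],
       [-1.15459792e-03,  9.73014074e-01, -2.30742885e-01],
       [-9.99999273e-01, -1.20353487e-03, -7.13316861e-05]]), 'contact_force': array([-0.65592275, -0.23421961,  0.20638994]), 'moment': array([-0.03145328,  0.06655223, -0.04477648]), 'opening': 0.9978677035677437}
0.0187
side mtx [[513.92437943   0.         324.6873653 ]
 [  0.         513.92437943 236.55396489]
 [  0.           0.           1.        ]]
side camera_from_world [[-0.95974932 -0.28064342 -0.01097776  0.51371987]
 [-0.20804978  0.73666225 -0.64346253  0.21475954]
 [ 0.18867042 -0.6152788  -0.76539889  1.01981744]
 [ 0.     
[... 188 characters left out ...]
from_world [[ 9.46636491e-03 -9.99952353e-01  2.38314053e-03  6.80944394e-04]
 [-9.83504705e-01 -9.74112154e-03 -1.80620058e-01  5.81656380e-01]
 [ 1.80634667e-01 -6.34014539e-04 -9.83550057e-01  1.04383860e+00]
 [ 0.00000000e+00  0.00000000e+00  0.00000000e+00  1.00000000e+00]]
wrist mtx [[371.64829954   0.         318.03568583]
 [  0.         371.64829954 243.88307697]
 [  0.           0.           1.        ]]
wrist hand_eye [[ 1.43020542e-03 -2.91748926e-01  9.56493868e-01 -1.42800893e-01]
 [ 9.99998787e-01  1.00777040e-03 -1.18786727e-03 -3.63336479e-05]
 [-6.17367207e-04  9.56494406e-01  2.91750014e-01 -7.48032076e-02]
 [ 0.00000000e+00  0.00000000e+00  0.00000000e+00  1.00000000e+00]]
```

View pics/top0.png

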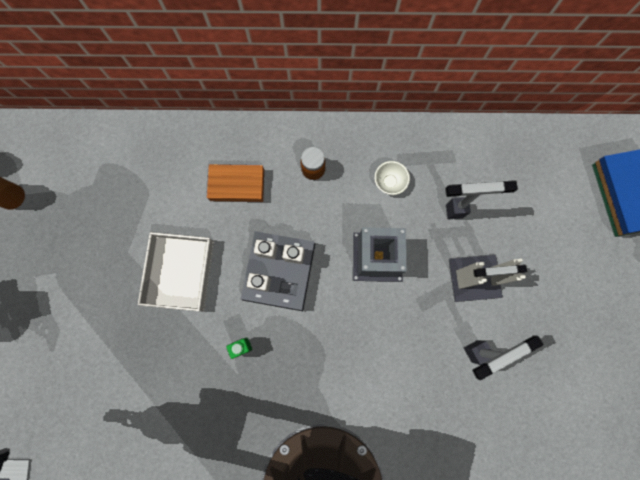

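View pics/side0.png

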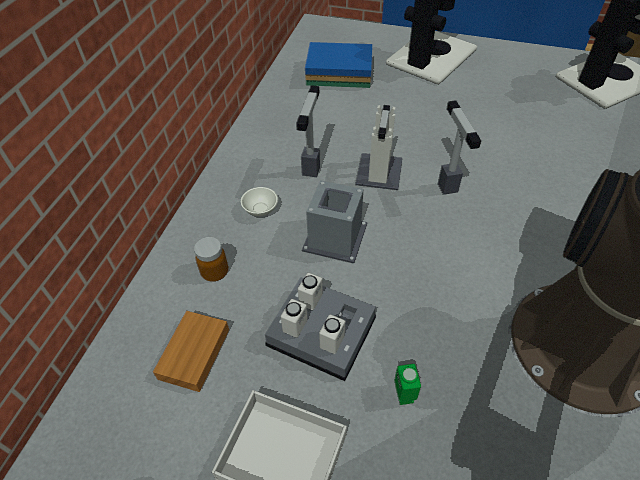

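View pics/wrist0.png

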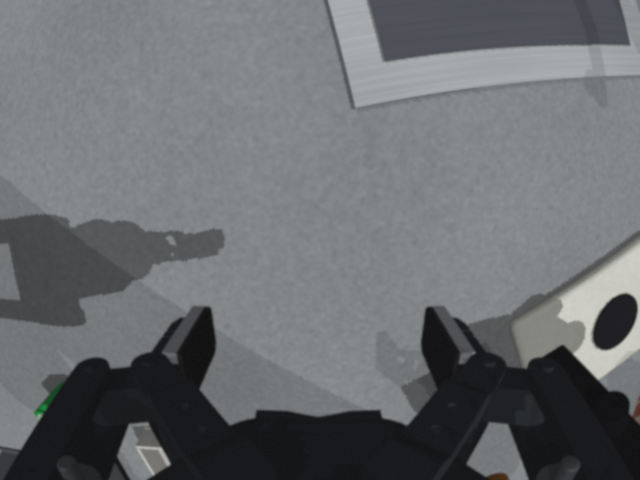

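The top view shows the stand with its small key at about (500,270), the pillar at (382,250), and the dock at (280,270) with three packs. The tray is at (175,272) and the green look-alike at (238,348). The two large keys at (482,187) and (508,357) are decoys. I'll enlarge the parts that matter.

```bash
cat > h.py <<'E'
import numpy as np, cv2
from rig import env
def proj(c,P):
    P=np.atleast_2d(P); T=c["camera_from_world"]; Q=P@T[:3,:3].T+T[:3,3]
    return Q[:,:2]/Q[:,2:]*np.array([c["mtx"][0,0],c["mtx"][1,1]])+c["mtx"][:2,2]
def ray(c,uv):
    T=c["camera_from_world"];R=T[:3,:3];o=-R.T@T[:3,3]
    d=R.T@np.array([(uv[0]-c["mtx"][0,2])/c["mtx"][0,0],(uv[1]-c["mtx"][1,2])/c["mtx"][1,1],1]); return o,d/np.linalg.norm(d)
def atz(c,uv,z):
    o,d=ray(c,uv); return o+d*(z-o[2])/d[2]
def tri(rays):
    A=0;b=0
    for o,d in rays:
        M=np.eye(3)-np.outer(d,d);A=A+M;b=b+M@o
    return np.linalg.solve(A,b)
def wrist():
    s=env.read_state();c=env.read_camera("wrist")
    T=np.eye(4);T[:3,:3]=s["ee_rot"];T[:3,3]=s["eef_pos"]; c["T"]=T@c["hand_eye"]; return s,c
def wray(c,uv):
    v=(np.array(uv,float)-c["mtx"][:2,2])/c["mtx"][0,0];r=np.linalg.norm(v)+1e-12
    d=np.array([*(v/r*np.sin(r)),np.cos(r)]);return c["T"][:3,3],c["T"][:3,:3]@d
def watz(c,uv,z):
    o,d=wray(c,uv);return o+d*(z-o[2])/d[2]
def wproj(c,P):
    P=np.atleast_2d(P);Q=(P-c["T"][:3,3])@c["T"][:3,:3];n=np.hypot(Q[:,0],Q[:,1])+1e-12
    th=np.arctan2(n,Q[:,2]);return Q[:,:2]/n[:,None]*th[:,None]*c["mtx"][0,0]+c["mtx"][:2,2]
def crop(img,x0,y0,x1,y1,k,name):
    cv2.imwrite("pics/"+name,cv2.resize(img[y0:y1,x0:x1],None,fx=k,fy=k,interpolation=cv2.INTER_CUBIC))
E
python3 - <<'E'
from h import *
t=env.read_camera("top");s=env.read_camera("side")
crop(t["color"],430,160,560,260+130,4,"t_key.png") if 0 else crop(t["color"],340,215,540,315,4,"t_key.png")
crop(t["color"],130,225,330,320,4,"t_dock.png")
crop(s["color"],260,80,420,200,5,"s_key.png")
E
```

```text
(no output)
```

View pics/t_key.png

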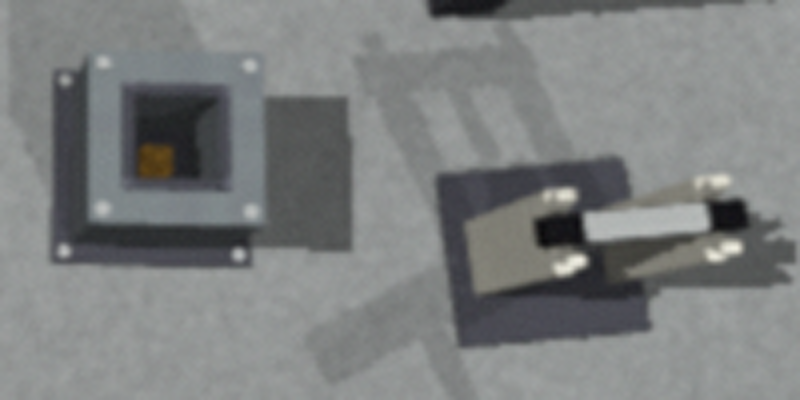

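View pics/t_dock.png

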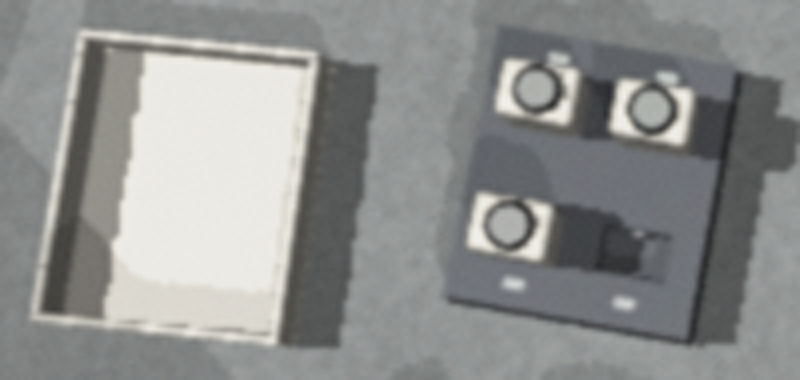

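View pics/s_key.png

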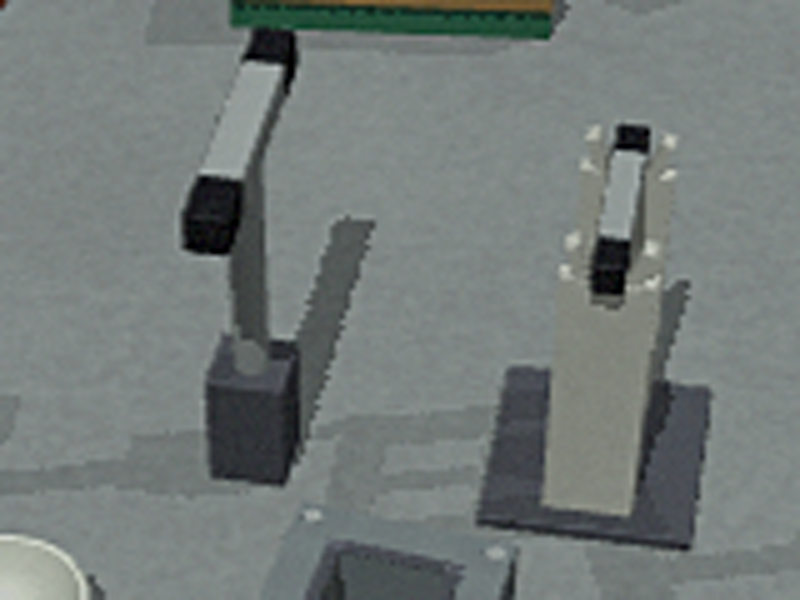

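```bash
python3 - <<'E'
from h import *
t=env.read_camera("top");s=env.read_camera("side")
T=t["camera_from_world"];print("cam",-T[:3,:3].T@T[:3,3])
def P(u,v,ox,oy,z): return atz(t,(ox+(u+.5)/4-.5,oy+(v+.5)/4-.5),z)
def quad(n,pts,ox,oy,z):
    Q=np.array([P(u,v,ox,oy,z) for u,v in pts])[:,:2]
    (c,sz,a)=cv2.minAreaRect((Q*1000).astype(np.float32))
    e=Q[1]-Q[0]
    print(n,"c",Q.mean(0).round(4),"edges",[round(float(np.linalg.norm(Q[i]-Q[(i+1)%4])),4) for i in range(4)],"ang01",np.degrees(np.arctan2(e[1],e[0])).round(1),"ang12",np.degrees(np.arctan2(*(Q[2]-Q[1])[::-1])).round(1),"ang32",np.degrees(np.arctan2(*(Q[2]-Q[3])[::-1])).round(1))
quad("stand foot",[(437,174),(622,157),(650,329),(460,347)],340,215,.008)
quad("bar top",[(535,218),(744,200),(747,228),(540,248)],340,215,.171)
quad("pillar top",[(90,53),(265,55),(265,222),(88,224)],340,215,.125)
quad("pillar foot?",[(55,70),(252,70),(252,266),(52,265)],340,215,.006)
quad("bore",[(122,83),(231,84),(231,190),(122,190)],340,215,.125)
quad("dock",[(498,25),(740,70),(692,334),(447,298)],130,225,.045)
for n,p in dict(TL=[(499,58),(580,62),(576,122),(496,117)],TR=[(614,78),(694,82),(690,145),(611,137)],BL=[(471,193),(556,196),(551,252),(468,250)]).items(): quad("pack "+n,p,130,225,.105)
for p in [(538,89),(653,108),(511,224)]: print("lens",P(*p,130,225,.111))
quad("tray",[(82,31),(320,52),(278,343),(33,319)],130,225,.045)
E
```

```text
cam [0.3835019  0.00700871 1.1317247 ]
stand foot c [ 0.4997 -0.3806] edges [0.1186, 0.109, 0.1198, 0.1091] ang01 -84.2 ang12 -174.3 ang32 -84.1
bar top c [ 0.4982 -0.3788] edges [0.1141, 0.0152, 0.1129, 0.0163] ang01 -84.5 ang12 -178.1 ang32 -84.0
pillar top c [ 0.5502 -0.1354] edges [0.1006, 0.0965, 0.1, 0.0987] ang01 -90.1 ang12 178.6 ang32 -88.8
pillar foot? c [ 0.5511 -0.1366] edges [0.1264, 0.1258, 0.1258, 0.1252] ang01 -89.4 ang12 178.7 ang32 -89.7
bore c [ 0.551  -0.1351] edges [0.0625, 0.0612, 0.0618, 0.0618] ang01 -90.0 ang12 178.8 ang32 -89.4
dock c [0.5102 0.1118] edges [0.1526, 0.1635, 0.1492, 0.1699] ang01 -100.1 ang12 170.6 ang32 -97.7
pack TL c [0.5556 0.1403] edges [0.0473, 0.0354, 0.0465, 0.0348] ang01 -92.3 ang12 177.9 ang32 -93.0
pack TR c [0.544  0.0735] edges [0.0466, 0.037, 0.046, 0.0347] ang01 -92.3 ang12 177.4 ang32 -95.3
pack BL c [0.4781 0.1528] edges [0.0489, 0.0322, 0.0475, 0.0327] ang01 -91.5 ang12 176.7 ang32 -90.8
lens [0.55493439 0.13937971 0.111     ]
lens [0.54447816 0.07270903 0.111     ]
lens [0.47677665 0.15221071 0.111     ]
tray c [0.5051 0.3649] edges [0.1483, 0.1784, 0.1485, 0.1773] ang01 -94.5 ang12 175.0 ang32 -95.0
```

The sizes match the known ones (foot 0.119×0.109, dock spacing 67.5/79 mm). The stand yaw is about 5.8° and the dock yaw about −9.1°. Next I'll move to look down the bore from the grasp yaw.

```bash
cat >> h.py <<'E'
def Rpsi(p):
    p=np.radians(p);x=np.array([0,0,-1.]);y=np.array([np.cos(p),np.sin(p),0]);return np.column_stack([x,y,np.cross(x,y)])
from scipy.spatial.transform import Rotation as Ro
def mv(pos,psi,R0=None,p0=None):
    s=env.read_state();R=s["ee_rot"] if R0 is None else R0;p=s["eef_pos"] if p0 is None else p0
    sl=R.T@(np.array(pos)-p);tw=Ro.from_matrix(R.T@Rpsi(psi)).as_rotvec(degrees=True)
    print("slide",sl.round(4).tolist(),"twist",tw.round(2).tolist(),"rows",np.linalg.norm(sl)/.0417,np.linalg.norm(tw)/7.16)
def st():
    s=env.read_state();R=s["ee_rot"];print("t",round(s["time"],2),"p",s["eef_pos"].round(4),"psi",np.degrees(np.arctan2(R[1,1],R[0,1])).round(2),"tilt",np.degrees(np.arccos(-R[2,0])).round(2),"F",s["contact_force"].round(1),"M",s["moment"].round(2),"op",round(s["opening"],3),"q",s["q"].round(1))
E
python3 - <<'E'
from h import *
mv((0.52,0.26,0.32),50)
E
```

```text
slide [-0.0888, -0.277, 0.446] twist [26.66, 0.0, 0.01] rows 12.770002966556818 3.7240793780482218
```

>>> carry_out:
  plan:
    - {"slide":[-0.089,-0.27,0.42],"twist":[26.66,0,0],"fingers":0}
    - {"slide":[-0.089,-0.27,0.42],"twist":[26.66,0,0],"fingers":0}
    - {"slide":[-0.089,-0.27,0.42],"twist":[26.66,0,0],"fingers":0}
    - {"slide":[-0.089,-0.27,0.42],"twist":[26.66,0,0],"fingers":0}
    - {"slide":[-0.089,-0.27,0.42],"twist":[26.66,0,0],"fingers":0}
    - {"slide":[-0.089,-0.27,0.42],"twist":[26.66,0,0],"fingers":0}
    - {"slide":[-0.089,-0.27,0.42],"twist":[26.66,0,0],"fingers":0}
    - {"slide":[-0.089,-0.27,0.42],"twist":[26.66,0,0],"fingers":0}
    - {"slide":[-0.089,-0.27,0.42],"twist":[26.66,0,0],"fingers":0}
    - {"slide":[-0.089,-0.27,0.42],"twist":[26.66,0,0],"fingers":0}
    - {"slide":[-0.089,-0.27,0.42],"twist":[26.66,0,0],"fingers":0}
    - {"slide":[-0.089,-0.27,0.42],"twist":[26.66,0,0],"fingers":0}

```text
time: 1.35
eef_pos: [0.4925, 0.2762, 0.3196]
ee_rot: [[0.0, 0.643, 0.766], [0.0, 0.766, -0.643], [-1.0, 0.0, 0.0]]
contact_force: [1.8, 0.7, -0.1]
opening: 0.999
```

```bash
python3 - <<'E'
from h import *
st();mv((0.558,-0.21,0.30),5.8)
E
```

```text
t 1.35 p [0.4925 0.2762 0.3196] psi 50.0 tilt 0.02 F [ 1.8  0.7 -0.1] M [ 0.06 -0.03  0.01] op 0.999 q [ 26.2  16.   96.4   0.   67.5 -23.8]
slide [0.0195, -0.3303, 0.3627] twist [44.2, -0.0, -0.02] rows 11.773320102588526 6.172944488083408
```

>>> carry_out:
  plan:
    - {"slide":[0.02,-0.33,0.363],"twist":[44.2,0,0],"fingers":0}
    - {"slide":[0.02,-0.33,0.363],"twist":[44.2,0,0],"fingers":0}
    - {"slide":[0.02,-0.33,0.363],"twist":[44.2,0,0],"fingers":0}
    - {"slide":[0.02,-0.33,0.363],"twist":[44.2,0,0],"fingers":0}
    - {"slide":[0.02,-0.33,0.363],"twist":[44.2,0,0],"fingers":0}
    - {"slide":[0.02,-0.33,0.363],"twist":[44.2,0,0],"fingers":0}
    - {"slide":[0.02,-0.33,0.363],"twist":[44.2,0,0],"fingers":0}
    - {"slide":[0.02,-0.33,0.363],"twist":[44.2,0,0],"fingers":0}
    - {"slide":[0.02,-0.33,0.363],"twist":[44.2,0,0],"fingers":0}
    - {"slide":[0.02,-0.33,0.363],"twist":[44.2,0,0],"fingers":0}
    - {"slide":[0.02,-0.33,0.363],"twist":[44.2,0,0],"fingers":0}
    - {"slide":[0.02,-0.33,0.363],"twist":[44.2,0,0],"fingers":0}

```text
time: 2.35
eef_pos: [0.5573, -0.2113, 0.299]
ee_rot: [[0.0, 0.995, 0.1], [-0.001, 0.1, -0.995], [-1.0, 0.0, 0.001]]
contact_force: [-0.3, 0.5, -1.1]
opening: 1.003
```

```bash
python3 - <<'E'
from h import *
st();s,c=wrist();st()
cv2.imwrite("pics/w1.png",c["color"])
print(wproj(c,[[.551,-.1355,.125],[.551,-.1355,.048],[.4985,-.379,.171]]))
E
```

```text
t 2.35 p [ 0.5573 -0.2113  0.299 ] psi 5.75 tilt 0.03 F [-0.3  0.5 -1.1] M [ 0.04 -0.05  0.04] op 1.003 q [-23.7  19.7  94.1  -0.   66.2 -29.4]
t 2.4 p [ 0.558  -0.2159  0.2986] psi 5.67 tilt 0.15 F [-3.1 -6.7 -0.3] M [-0.17  0.07  0.03] op 1.001 q [-24.   19.8  93.9  -0.1  66.2 -29.6]
[[320.28678468 131.36511892]
 [319.90559485 131.68718134]
 [239.31441742 396.84241013]]
```

View pics/w1.png

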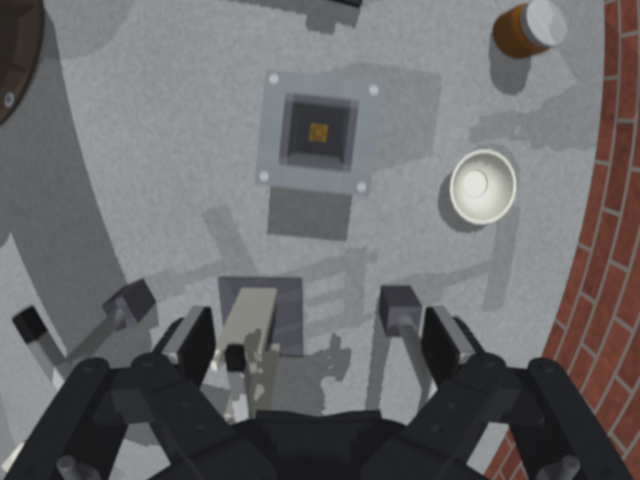

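```bash
python3 - <<'E'
from h import *
st();s,c=wrist();st()
cv2.imwrite("pics/w2.png",c["color"]);crop(c["color"],250,60,390,200,5,"w2c.png")
E
```

```text
t 2.4 p [ 0.558  -0.2159  0.2986] psi 5.67 tilt 0.15 F [-3.1 -6.7 -0.3] M [-0.17  0.07  0.03] op 1.001 q [-24.   19.8  93.9  -0.1  66.2 -29.6]
t 2.45 p [ 0.5576 -0.2129  0.2985] psi 5.59 tilt 0.07 F [ 0.8  0.9 -0.3] M [ 0.03 -0.09  0.  ] op 0.997 q [-23.8  19.8  94.   -0.1  66.2 -29.3]
```

View pics/w2c.png

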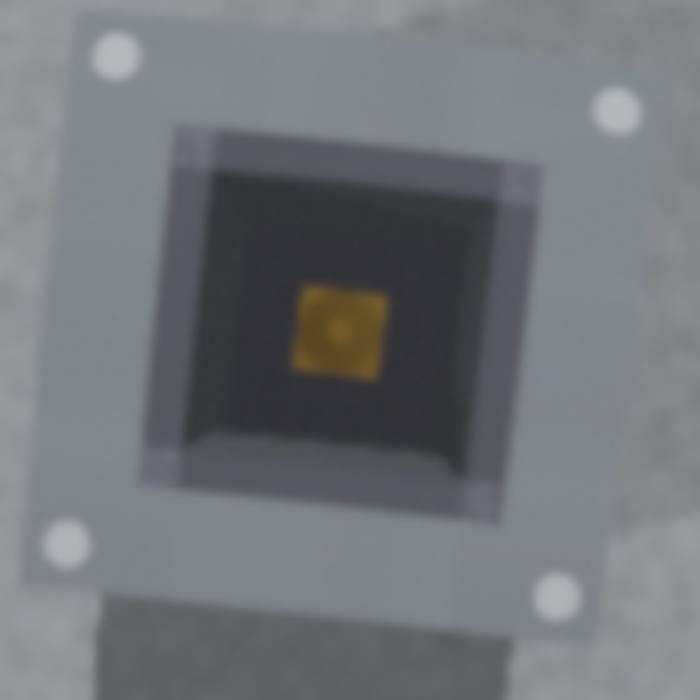

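```bash
python3 - <<'E'
from h import *
# picture at p as read before; state settled estimate
s,c=wrist();st()
def g(pts,z,n):
    Q=np.array([watz(c,(250+(u+.5)/5-.5,60+(v+.5)/5-.5),z) for u,v in pts])[:,:2]
    print(n,Q.mean(0).round(4),[np.linalg.norm(Q[i]-Q[(i+1)%4]).round(4) for i in range(4)],[np.degrees(np.arctan2(*(Q[(i+1)%4]-Q[i])[::-1])).round(1) for i in range(4)])
crop(c["color"],250,60,390,200,5,"w3c.png")
g([(301,284),(389,293),(379,381),(291,371)],.036,"stem")
g([(116,57),(617,111),(557,597),(66,545)],.125,"bolts")
E
```

```text
t 2.5 p [ 0.5572 -0.2105  0.2986] psi 5.61 tilt 0.02 F [0.  0.8 0.3] M [ 0.02 -0.01  0.01] op 1.002 q [-23.6  19.7  94.1  -0.   66.2 -29.2]
stem [ 0.5485 -0.1312] [np.float64(0.0189), np.float64(0.0193), np.float64(0.019), np.float64(0.0191)] [np.float64(-0.3), np.float64(-90.6), np.float64(179.0), np.float64(89.1)]
bolts [ 0.5485 -0.1313] [np.float64(0.0844), np.float64(0.0844), np.float64(0.0845), np.float64(0.0844)] [np.float64(-0.6), np.float64(-90.7), np.float64(179.4), np.float64(89.2)]
```

View pics/w3c.png

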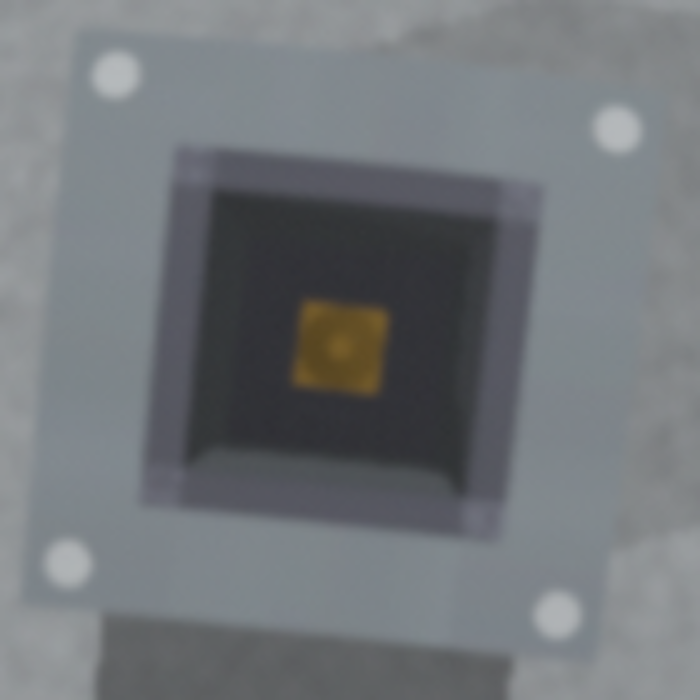

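```bash
python3 - <<'E'
from h import *
for i in range(2):
    s,c=wrist();st()
crop(c["color"],250,60,390,200,5,"w4c.png")
im=c["color"][60:200,250:390].astype(float)
m=((im[...,2]-im[...,0])>40).astype(np.uint8)
ys,xs=np.nonzero(m);u=(xs.mean()+250,ys.mean()+60);print(u,len(xs),watz(c,u,.040),s["eef_pos"],cv2.minAreaRect(np.column_stack([xs,ys]).astype(np.float32)))
# bolts
g=cv2.cvtColor(c["color"],cv2.COLOR_BGR2GRAY)
crop(c["color"],150,260,350,460,4,"w4k.png")
E
```

```text
t 2.55 p [ 0.5571 -0.2089  0.2987] psi 5.69 tilt 0.04 F [-0.4  0.2  0.2] M [-0.04  0.04  0.02] op 0.997 q [-23.5  19.6  94.2   0.   66.2 -29.2]
t 2.6 p [ 0.5571 -0.2079  0.2989] psi 5.77 tilt 0.04 F [ 0.   0.2 -0.8] M [0.05 0.01 0.01] op 0.996 q [-23.4  19.6  94.2   0.   66.2 -29.2]
(np.float64(318.0152671755725), np.float64(133.4083969465649)) 262 [ 0.54889497 -0.13479062  0.04      ] [ 0.55708654 -0.20886839  0.29868378] ((68.00999450683594, 73.42999267578125), (16.263456344604492, 16.404878616333008), 8.13010311126709)
```

View pics/w4c.png

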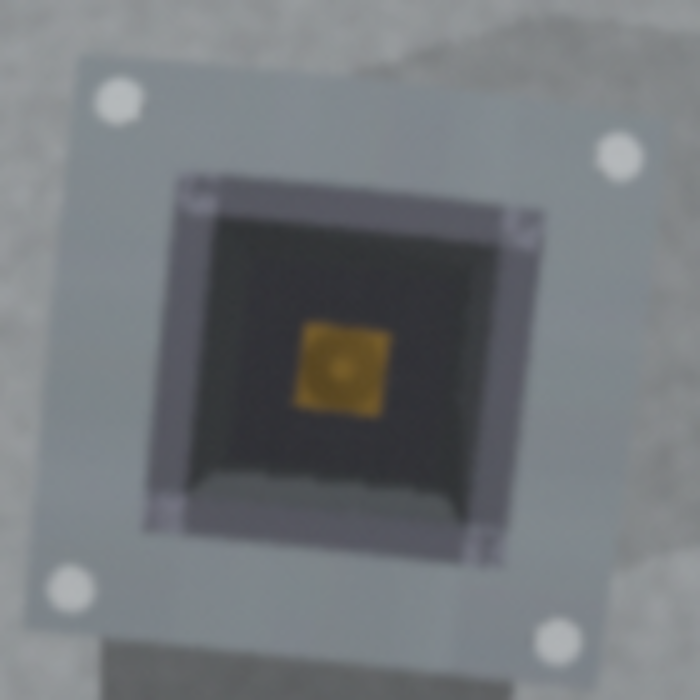

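View pics/w4k.png

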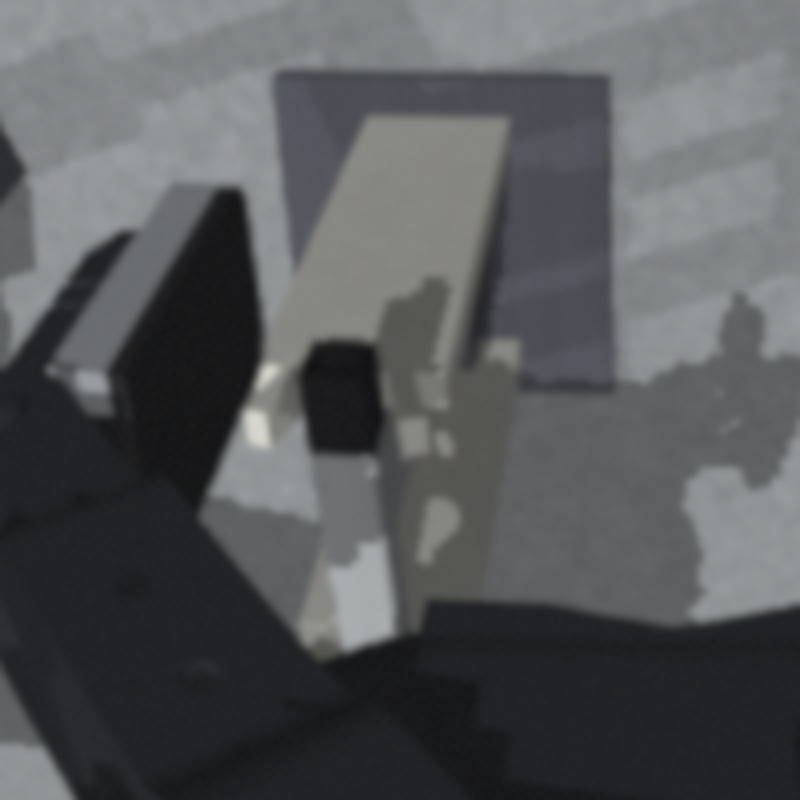

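```bash
python3 - <<'E'
from h import *
t=env.read_camera("top");s=env.read_camera("side")
for n,a,b in [("d1a",(450,190),(303,123)),("d1b",(514,186),(314,90)),("key a",(340+538/4,215+232/4),(260+608/5,80+265/5)),("key b",(340+746/4,215+214/4),(260+632/5,80+137/5)),("d2a",(480,370),(473,138)),("d2b",(537,343),(452,107))]:
    r=[ray(t,a),ray(s,b)];p=tri(r);print(n,p.round(4),(proj(t,p)-a).round(1),(proj(s,p)-b).round(1))
mv((0.4985,-0.379,0.26),5.8)
st()
E
```

```text
d1a [ 0.6637 -0.2674  0.2088] [[0.1 1. ]] [[-0.9 -0.3]]
d1b [ 0.6798 -0.4098  0.1981] [[-0.  -0.1]] [[0. 0.]]
key a [ 0.4918 -0.3222  0.1745] [[0. 0.]] [[-0. -0.]]
key b [ 0.5045 -0.4419  0.1589] [[0.  0.1]] [[-0. -0.]]
d2a [ 0.2932 -0.3099  0.213 ] [[0.1 0.7]] [[-0.6 -0. ]]
d2b [ 0.3482 -0.4358  0.1942] [[-0.1 -0.6]] [[0.5 0. ]]
slide [0.0391, -0.076, 0.1651] twist [0.06, -0.01, -0.0] rows 4.4579419700170835 0.008262928307496498
t 2.7 p [ 0.5573 -0.2071  0.2992] psi 5.86 tilt 0.01 F [ 0.1  0.1 -0.3] M [ 0.02 -0.02  0.02] op 0.999 q [-23.3  19.5  94.2   0.   66.2 -29.2]
```

>>> carry_out:
  plan:
    - {"slide":[0.04,-0.076,0.165],"twist":[0,0,0],"fingers":0}
    - {"slide":[0.04,-0.076,0.165],"twist":[0,0,0],"fingers":0}
    - {"slide":[0.04,-0.076,0.165],"twist":[0,0,0],"fingers":0}
    - {"slide":[0.04,-0.076,0.165],"twist":[0,0,0],"fingers":0}
    - {"slide":[0.04,-0.076,0.165],"twist":[0,0,0],"fingers":0}
    - {"slide":[0.04,-0.076,0.165],"twist":[0,0,0],"fingers":0}
    - {"slide":[0.04,-0.076,0.165],"twist":[0,0,0],"fingers":0}
    - {"slide":[0.04,-0.076,0.165],"twist":[0,0,0],"fingers":0}
    - {"slide":[0.04,-0.076,0.165],"twist":[0,0,0],"fingers":0}
    - {"slide":[0.04,-0.076,0.165],"twist":[0,0,0],"fingers":0}

```text
time: 3.53
eef_pos: [0.4992, -0.3788, 0.2595]
ee_rot: [[0.001, 0.995, 0.103], [-0.0, 0.103, -0.995], [-1.0, 0.001, 0.0]]
contact_force: [0.3, 0.3, -0.6]
opening: 1.0
```

```bash
python3 - <<'E'
from h import *
st();s,c=wrist();crop(c["color"],180,160,460,420,2.8,"w5.png")
E
```

```text
t 3.53 p [ 0.4992 -0.3788  0.2595] psi 5.91 tilt 0.03 F [ 0.3  0.3 -0.6] M [-0.03  0.    0.01] op 1.0 q [-40.   24.1  92.9   0.   62.9 -45.9]
```

View pics/w5.png

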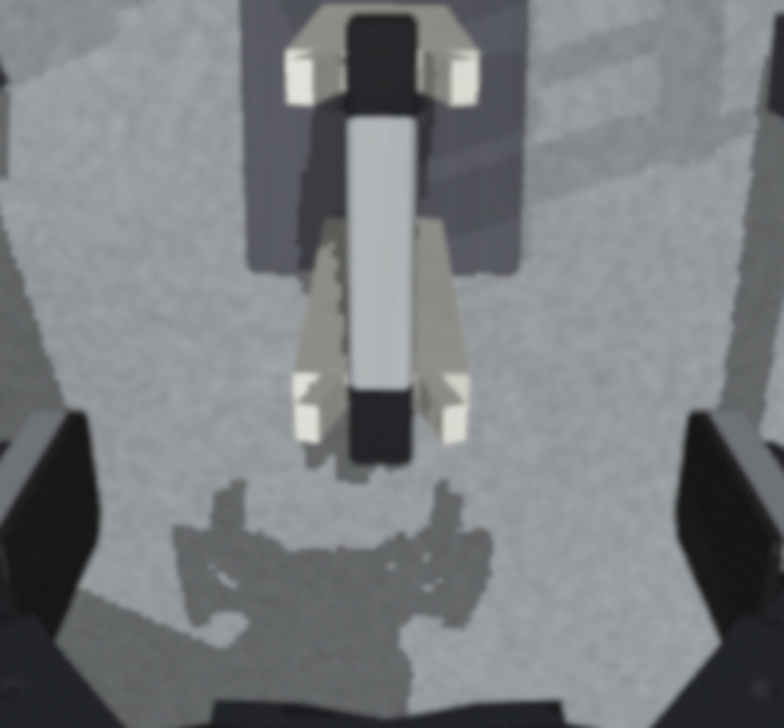

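```bash
python3 - <<'E'
from h import *
s,c=wrist();st()
P=[watz(c,(180+(u+.5)/2.8-.5,160+(v+.5)/2.8-.5),.171) for u,v in [(382,115),(381,388),(382,20),(380.5,463)]]
for p in P: print(p.round(4))
m=(P[0]+P[1])/2;e=P[0]-P[1];print("mid",m,np.degrees(np.arctan2(e[1],e[0]))-90,np.linalg.norm(e))
mv((m[0],m[1],.1445),5.8)
E
```

```text
t 3.63 p [ 0.499  -0.3792  0.2594] psi 5.88 tilt 0.03 F [-0.2 -0.1 -0.5] M [ 0.05 -0.06 -0.03] op 1.006 q [-40.   24.1  92.9   0.   62.9 -45.9]
[ 0.4942 -0.3472  0.171 ]
[ 0.5008 -0.4144  0.171 ]
[ 0.492  -0.3258  0.171 ]
[ 0.5028 -0.4356  0.171 ]
mid [ 0.49749391 -0.38082466  0.171     ] 5.629529826089737 0.06754921053067343
slide [0.1149, -0.0017, 0.0015] twist [0.08, 0.02, -0.02] rows 2.756006453397419 0.011736166085427662
```

>>> carry_out:
  plan:
    - {"slide":[0.04,-0.0016,0.0015],"twist":[0,0,0],"fingers":0}
    - {"slide":[0.08,-0.0016,0.0015],"twist":[0,0,0],"fingers":0}
    - {"slide":[0.105,-0.0016,0.0015],"twist":[0,0,0],"fingers":0}
    - {"slide":[0.115,-0.0016,0.0015],"twist":[0,0,0],"fingers":0}
    - {"slide":[0.115,-0.0016,0.0015],"twist":[0,0,0],"fingers":0}
    - {"slide":[0.115,-0.0016,0.0015],"twist":[0,0,0],"fingers":0}
  newtons: 80

```text
time: 4.13
eef_pos: [0.4976, -0.3818, 0.1448]
ee_rot: [[0.0, 0.995, 0.101], [-0.0, 0.101, -0.995], [-1.0, 0.0, 0.0]]
contact_force: [-0.5, 0.3, 0.4]
opening: 1.002
```

>>> carry_out:
  plan:
    - {"slide":[0,0,0],"twist":[0,0,0],"fingers":150}
    - {"slide":[0,0,0],"twist":[0,0,0],"fingers":255}
    - {"slide":[0,0,0],"twist":[0,0,0],"fingers":255}
    - {"slide":[0,0,0],"twist":[0,0,0],"fingers":255}
    - {"slide":[0,0,0],"twist":[0,0,0],"fingers":255}
    - {"slide":[0,0,0],"twist":[0,0,0],"fingers":255}
    - {"slide":[0,0,0],"twist":[0,0,0],"fingers":255}
    - {"slide":[0,0,0],"twist":[0,0,0],"fingers":255}
    - {"slide":[0,0,0],"twist":[0,0,0],"fingers":255}
  newtons: 80

```text
time: 4.88
eef_pos: [0.4972, -0.3818, 0.1447]
ee_rot: [[0.001, 0.995, 0.101], [-0.0, 0.101, -0.995], [-1.0, 0.001, 0.001]]
contact_force: [-1.2, 1.7, 8.6]
opening: 0.169
```

```bash
python3 - <<'E'
from h import *
st();s,c=wrist();cv2.imwrite("pics/w6.png",c["color"])
E
```

```text
t 4.88 p [ 0.4972 -0.3818  0.1447] psi 5.8 tilt 0.04 F [-1.2  1.7  8.6] M [0.15 0.28 0.02] op 0.169 q [-40.3  31.   99.3   0.   49.6 -46.1]
```

View pics/w6.png

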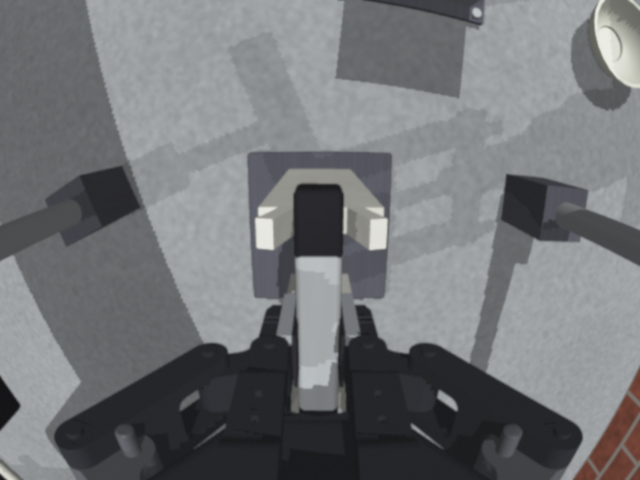

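>>> carry_out:
  plan:
    - {"slide":[-0.02,0,0],"twist":[0,0,0],"fingers":255}
    - {"slide":[-0.055,0,0],"twist":[0,0,0],"fingers":255}
    - {"slide":[-0.09,0,0],"twist":[0,0,0],"fingers":255}
    - {"slide":[-0.12,0,0],"twist":[0,0,0],"fingers":255}
    - {"slide":[-0.15,0,0],"twist":[0,0,0],"fingers":255}
    - {"slide":[-0.165,0,0],"twist":[0,0,0],"fingers":255}
    - {"slide":[-0.17,0,0],"twist":[0,0,0],"fingers":255}
    - {"slide":[-0.17,0,0],"twist":[0,0,0],"fingers":255}

```text
time: 5.6
eef_pos: [0.4972, -0.3819, 0.3149]
ee_rot: [[0.001, 0.995, 0.101], [-0.001, 0.101, -0.995], [-1.0, 0.001, 0.001]]
contact_force: [-0.6, 0.3, -4.8]
opening: 0.168
```

```bash
python3 - <<'E'
from h import *
st();mv((.5495,-.136,.315),-1)
c=env.read_camera("side");crop(c["color"],220,0,460,200,3.2,"s7.png")
E
```

```text
t 5.6 p [ 0.4972 -0.3819  0.3149] psi 5.8 tilt 0.09 F [-0.6  0.3 -4.8] M [-0.02  0.05  0.01] op 0.168 q [-40.3  21.6  88.8  -0.   69.5 -46.1]
slide [-0.0003, 0.0769, -0.2393] twist [6.8, 0.06, -0.07] rows 6.0279168183799445 0.9500167925673015
```

View pics/s7.png

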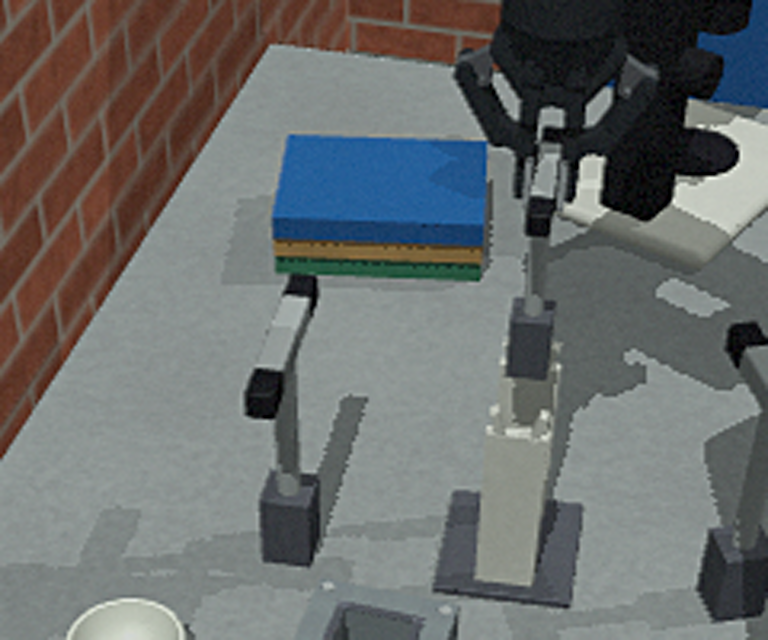

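>>> carry_out:
  plan:
    - {"slide":[0,0.012,-0.037],"twist":[3,0,0],"fingers":255}
    - {"slide":[0,0.024,-0.075],"twist":[6.8,0,0],"fingers":255}
    - {"slide":[0,0.036,-0.112],"twist":[6.8,0,0],"fingers":255}
    - {"slide":[0,0.048,-0.149],"twist":[6.8,0,0],"fingers":255}
    - {"slide":[0,0.059,-0.185],"twist":[6.8,0,0],"fingers":255}
    - {"slide":[0,0.07,-0.218],"twist":[6.8,0,0],"fingers":255}
    - {"slide":[0,0.077,-0.239],"twist":[6.8,0,0],"fingers":255}
    - {"slide":[0,0.077,-0.239],"twist":[6.8,0,0],"fingers":255}
    - {"slide":[0,0.077,-0.239],"twist":[6.8,0,0],"fingers":255}
    - {"slide":[0,0.077,-0.239],"twist":[6.8,0,0],"fingers":255}

```text
time: 6.48
eef_pos: [0.5488, -0.1362, 0.3126]
ee_rot: [[-0.002, 1.0, -0.017], [0.0, -0.017, -1.0], [-1.0, -0.002, -0.0]]
contact_force: [-0.3, -0.9, -1.9]
opening: 0.175
```

```bash
python3 - <<'E'
from h import *
st();s,c=wrist();cv2.imwrite("pics/w8.png",c["color"])
c=env.read_camera("side");crop(c["color"],220,60,460,280,3.2,"s8.png")
E
```

```text
t 6.48 p [ 0.5488 -0.1362  0.3126] psi -0.97 tilt 0.13 F [-0.3 -0.9 -1.9] M [ 0.01 -0.07 -0.02] op 0.175 q [-17.   16.5  96.8  -0.   66.9 -16. ]
```

View pics/w8.png

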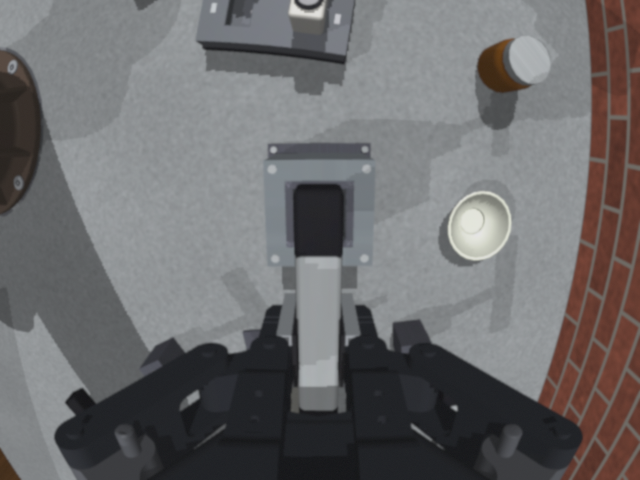

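View pics/s8.png

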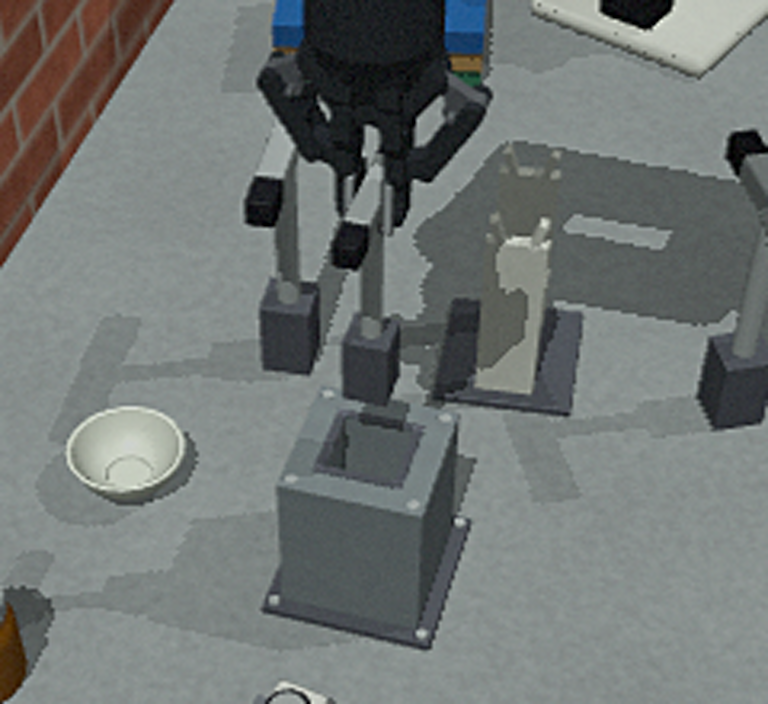

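```bash
python3 - <<'E'
from h import *
st();c=env.read_camera("side");im=c["color"].copy()
s=env.read_state();p=s["eef_pos"];k=p+[0,0.001,0.0187]
im=cv2.resize(im[60:280,220:460],None,fx=3.2,fy=3.2,interpolation=cv2.INTER_CUBIC)
def box(c0,hx,hy,z0,z1,col,yaw=-1):
    a=np.radians(yaw)
    for z in (z0,z1):
        Q=[[c0[0]+np.cos(a)*x-np.sin(a)*y,c0[1]+np.sin(a)*x+np.cos(a)*y,z] for x,y in [(-hx,-hy),(hx,-hy),(hx,hy),(-hx,hy)]]
        u=((proj(c,np.array(Q))-[220,60]+.5)*3.2-.5).astype(int);cv2.polylines(im,[u.reshape(-1,1,2)],True,col,1)
box(k,.015,.015,k[2]-.15,k[2]-.102,(0,255,0))
box(k,.008,.055,k[2]-.008,k[2]+.008,(0,255,255))
box((.549,-.135),.05,.05,.0,.125,(0,0,255))
box((.549,-.135),.042,.042,.125,.125,(0,0,255))
cv2.imwrite("pics/s9.png",im)
E
```

```text
t 6.58 p [ 0.549  -0.1369  0.3132] psi -1.05 tilt 0.08 F [ 0.2 -0.8 -4. ] M [ 0.04  0.   -0.03] op 0.172 q [-17.1  16.5  96.7  -0.   66.9 -16. ]
```

View pics/s9.png

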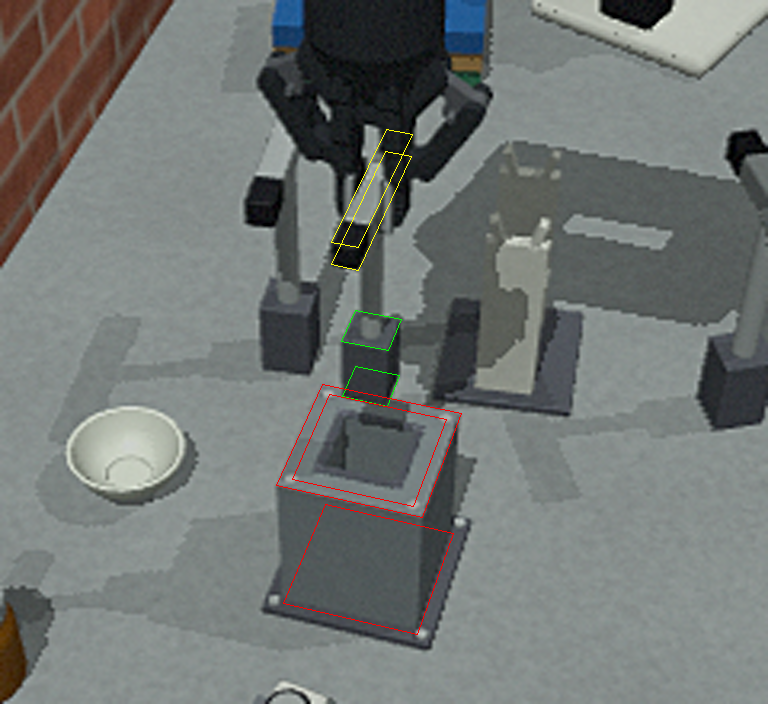

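>>> carry_out:
  plan:
    - {"slide":[0.02,0,0],"twist":[0,0,0],"fingers":255}
    - {"slide":[0.045,0,0],"twist":[0,0,0],"fingers":255}
    - {"slide":[0.07,0,0],"twist":[0,0,0],"fingers":255}
    - {"slide":[0.095,0,0],"twist":[0,0,0],"fingers":255}
    - {"slide":[0.115,0,0],"twist":[0,0,0],"fingers":255}
    - {"slide":[0.12,0,0],"twist":[0,0,0],"fingers":255}
    - {"slide":[0.12,0,0],"twist":[0,0,0],"fingers":255}
    - {"slide":[0.12,0,0],"twist":[0,0,0],"fingers":255}
    - {"slide":[0.12,0,0],"twist":[0,0,0],"fingers":255}

```text
time: 7.38
eef_pos: [0.5503, -0.1367, 0.1954]
ee_rot: [[0.002, 1.0, -0.018], [-0.001, -0.018, -1.0], [-1.0, 0.002, 0.001]]
contact_force: [0.8, -0.5, -3.0]
opening: 0.169
```

```bash
python3 - <<'E'
from h import *
st();s,c=wrist();crop(c["color"],220,60,420,200,4,"w10.png")
print(wproj(c,[[.549,-.135,.125],[.549,-.093,.125]]))
E
```

```text
t 7.38 p [ 0.5503 -0.1367  0.1954] psi -1.02 tilt 0.12 F [ 0.8 -0.5 -3. ] M [ 0.05 -0.01  0.03] op 0.169 q [-17.   23.2 104.8  -0.   51.9 -16. ]
[[316.28396249 255.58479109]
 [314.94093319 186.64909304]]
```

View pics/w10.png

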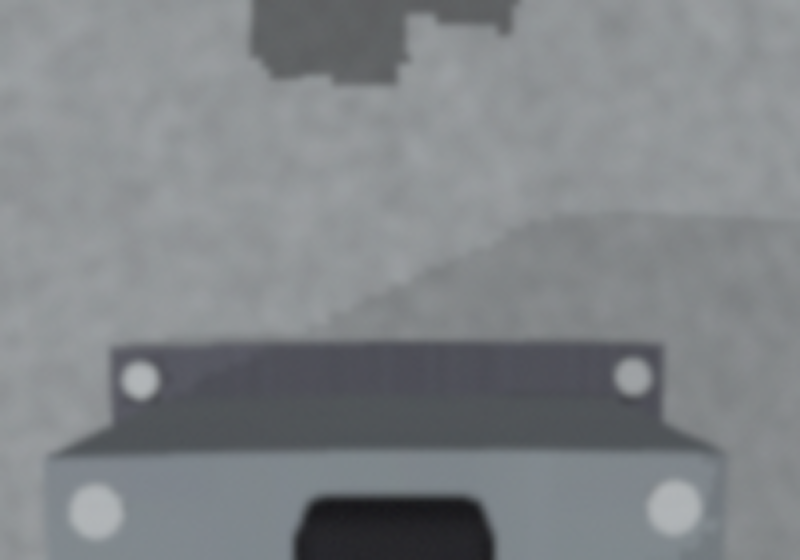

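>>> carry_out:
  plan:
    - {"slide":[0.012,0,0],"twist":[0,0,0],"fingers":255}
    - {"slide":[0.022,0,0],"twist":[0,0,0],"fingers":255}
    - {"slide":[0.03,0,0],"twist":[0,0,0],"fingers":255}
    - {"slide":[0.036,0,0],"twist":[0,0,0],"fingers":255}
    - {"slide":[0.036,0,0],"twist":[0,0,0],"fingers":255}

```text
time: 7.85
eef_pos: [0.5488, -0.1359, 0.1568]
ee_rot: [[-0.002, 1.0, -0.017], [0.001, -0.017, -1.0], [-1.0, -0.002, -0.001]]
contact_force: [-0.8, -0.5, -3.8]
opening: 0.168
```

```bash
python3 - <<'E'
from h import *
st()
E
```

```text
t 7.85 p [ 0.5488 -0.1359  0.1568] psi -1.0 tilt 0.11 F [-0.8 -0.5 -3.8] M [-0.02 -0.01  0.01] op 0.168 q [-17.   25.9 106.9   0.   47.3 -16. ]
```

>>> carry_out:
  plan:
    - {"slide":[0.005,0,0],"twist":[0,0,0],"fingers":255}
    - {"slide":[0.01,0,0],"twist":[0,0,0],"fingers":255}
    - {"slide":[0.014,0,0],"twist":[0,0,0],"fingers":255}
    - {"slide":[0.014,0,0],"twist":[0,0,0],"fingers":255}
    - {"slide":[0.014,0,0],"twist":[0,0,0],"fingers":255}
    - {"slide":[0.014,0,0],"twist":[0,0,0],"fingers":255}

```text
time: 8.35
eef_pos: [0.5494, -0.1361, 0.144]
ee_rot: [[-0.0, 1.0, -0.017], [0.0, -0.017, -1.0], [-1.0, -0.0, -0.0]]
contact_force: [0.1, 0.2, -3.7]
opening: 0.173
```

```bash
python3 - <<'E'
from h import *
st()
E
```

```text
t 8.35 p [ 0.5494 -0.1361  0.144 ] psi -1.0 tilt 0.01 F [ 0.1  0.2 -3.7] M [ 0.01 -0.02 -0.01] op 0.173 q [-17.   26.9 107.5   0.   45.6 -16. ]
```

>>> carry_out:
  plan:
    - {"slide":[0,0,0],"twist":[5,0,0],"fingers":255}
    - {"slide":[0,0,0],"twist":[10,0,0],"fingers":255}
    - {"slide":[0,0,0],"twist":[15,0,0],"fingers":255}
    - {"slide":[0,0,0],"twist":[20,0,0],"fingers":255}
    - {"slide":[0,0,0],"twist":[25,0,0],"fingers":255}
    - {"slide":[0,0,0],"twist":[30,0,0],"fingers":255}
    - {"slide":[0,0,0],"twist":[35,0,0],"fingers":255}
    - {"slide":[0,0,0],"twist":[40,0,0],"fingers":255}
    - {"slide":[0,0,0],"twist":[40,0,0],"fingers":255}
    - {"slide":[0,0,0],"twist":[40,0,0],"fingers":255}

```text
time: 9.18
eef_pos: [0.549, -0.1359, 0.1439]
ee_rot: [[-0.001, 0.756, -0.654], [0.0, -0.654, -0.756], [-1.0, -0.001, 0.0]]
contact_force: [-1.8, 1.8, -2.7]
opening: 0.166
```

```bash
python3 - <<'E'
from h import *
st()
E
```

```text
t 9.18 p [ 0.549  -0.1359  0.1439] psi -40.84 tilt 0.05 F [-1.8  1.8 -2.7] M [0.57 0.41 0.01] op 0.166 q [-17.   26.9 107.5   0.   45.7  23.9]
```

>>> carry_out:
  plan:
    - {"slide":[0,0,0],"twist":[5,0,0],"fingers":255}
    - {"slide":[0,0,0],"twist":[10,0,0],"fingers":255}
    - {"slide":[0,0,0],"twist":[15,0,0],"fingers":255}
    - {"slide":[0,0,0],"twist":[20,0,0],"fingers":255}
    - {"slide":[0,0,0],"twist":[25,0,0],"fingers":255}
    - {"slide":[0,0,0],"twist":[30,0,0],"fingers":255}
    - {"slide":[0,0,0],"twist":[35,0,0],"fingers":255}
    - {"slide":[0,0,0],"twist":[35,0,0],"fingers":255}

```text
time: 9.85
eef_pos: [0.5491, -0.1358, 0.1439]
ee_rot: [[-0.001, 0.24, -0.971], [0.001, -0.971, -0.24], [-1.0, -0.001, 0.001]]
contact_force: [-1.2, 3.7, -4.0]
opening: 0.172
```

```bash
python3 - <<'E'
from h import *
st()
E
```

```text
t 9.85 p [ 0.5491 -0.1358  0.1439] psi -76.09 tilt 0.05 F [-1.2  3.7 -4. ] M [0.96 0.48 0.06] op 0.172 q [-17.   26.9 107.5   0.   45.7  59.1]
```

>>> carry_out:
  plan:
    - {"slide":[0,0,0],"twist":[4,0,0],"fingers":255}
    - {"slide":[0,0,0],"twist":[8,0,0],"fingers":255}
    - {"slide":[0,0,0],"twist":[11,0,0],"fingers":255}
    - {"slide":[0,0,0],"twist":[11,0,0],"fingers":255}

```text
time: 10.18
eef_pos: [0.5491, -0.1358, 0.1439]
ee_rot: [[-0.001, 0.055, -0.999], [0.0, -0.999, -0.055], [-1.0, -0.001, 0.001]]
contact_force: [-2.0, 3.8, -4.2]
opening: 0.172
```

>>> carry_out:
  plan:
    - {"slide":[0,0,0],"twist":[2,0,0],"fingers":255}
    - {"slide":[0,0,0],"twist":[3,0,0],"fingers":255}
    - {"slide":[0,0,0],"twist":[3,0,0],"fingers":255}
    - {"slide":[0,0,0],"twist":[3,0,0],"fingers":255}

```text
time: 10.52
eef_pos: [0.5493, -0.136, 0.1439]
ee_rot: [[-0.0, 0.003, -1.0], [0.0, -1.0, -0.003], [-1.0, -0.0, 0.0]]
contact_force: [-1.4, 4.7, -4.7]
opening: 0.169
```

```bash
python3 - <<'E'
from h import *
st()
s,c=wrist();cv2.imwrite("pics/w11.png",c["color"])
E
```

```text
t 10.52 p [ 0.5493 -0.136   0.1439] psi -89.82 tilt 0.03 F [-1.4  4.7 -4.7] M [1.37 0.5  0.05] op 0.169 q [-17.   26.9 107.5   0.   45.7  72.8]
```

View pics/w11.png

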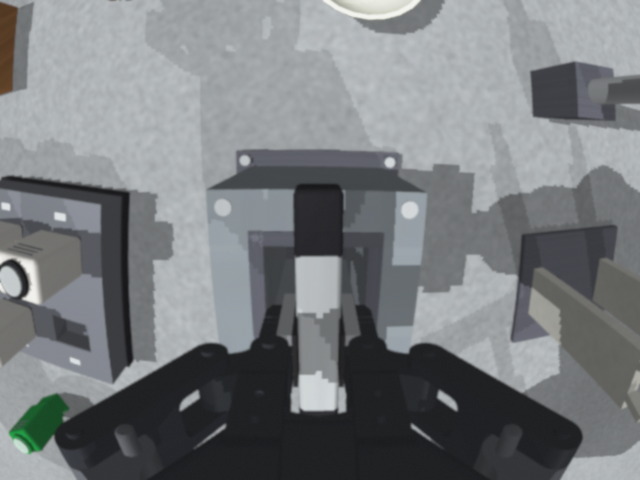

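>>> carry_out:
  plan:
    - {"slide":[0,0,0],"twist":[2,0,0],"fingers":255}
    - {"slide":[0,0,0],"twist":[4,0,0],"fingers":255}
    - {"slide":[0,0,0],"twist":[4,0,0],"fingers":255}
    - {"slide":[0,0,0],"twist":[4,0,0],"fingers":255}

```text
time: 10.9
eef_pos: [0.5493, -0.136, 0.1439]
ee_rot: [[-0.0, -0.068, -0.998], [0.0, -0.998, 0.068], [-1.0, -0.0, 0.0]]
contact_force: [-1.6, 4.5, -5.1]
opening: 0.169
```

```bash
python3 - <<'E'
from h import *
st()
E
```

```text
t 10.9 p [ 0.5493 -0.136   0.1439] psi -93.89 tilt 0.02 F [-1.6  4.5 -5.1] M [1.39 0.51 0.07] op 0.169 q [-17.   26.9 107.5   0.   45.7  76.9]
```

>>> carry_out:
  plan:
    - {"slide":[0,0,0],"twist":[2,0,0],"fingers":255}
    - {"slide":[0,0,0],"twist":[4,0,0],"fingers":255}
    - {"slide":[0,0,0],"twist":[4,0,0],"fingers":255}
    - {"slide":[0,0,0],"twist":[4,0,0],"fingers":255}

```text
time: 11.23
eef_pos: [0.5493, -0.136, 0.144]
ee_rot: [[-0.0, -0.137, -0.991], [0.0, -0.991, 0.137], [-1.0, -0.0, 0.0]]
contact_force: [-1.9, 4.4, -5.3]
opening: 0.17
```

```bash
python3 - <<'E'
from h import *
st()
s,c=wrist();cv2.imwrite("pics/w12.png",c["color"])
E
```

```text
t 11.23 p [ 0.5493 -0.136   0.144 ] psi -97.87 tilt 0.02 F [-1.9  4.4 -5.3] M [1.41 0.41 0.43] op 0.17 q [-17.   26.9 107.5   0.   45.7  80.9]
```

View pics/w12.png

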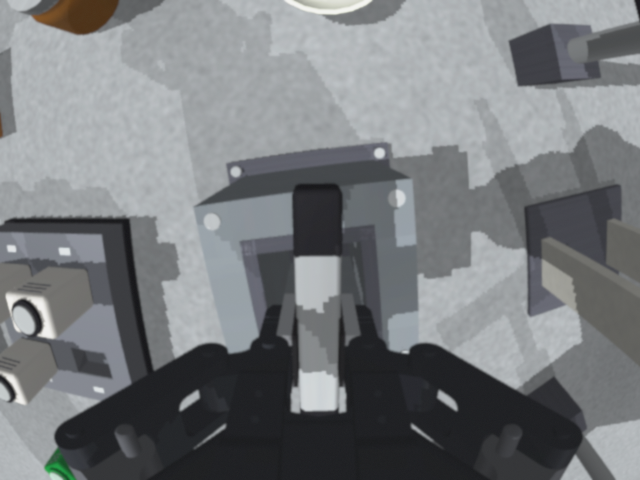

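The moment jumped from 0.07 to 0.43 N·m, so the stem is on its stop. I'll hold, back off into the play, then lift.

>>> carry_out:
  plan:
    - {"slide":[0,0,0],"twist":[0,0,0],"fingers":255}
    - {"slide":[0,0,0],"twist":[0,0,0],"fingers":255}
    - {"slide":[0,0,0],"twist":[0,0,0],"fingers":255}
    - {"slide":[0,0,0],"twist":[-4,0,0],"fingers":255}
    - {"slide":[0,0,0],"twist":[-8,0,0],"fingers":255}
    - {"slide":[0,0,0],"twist":[-12,0,0],"fingers":255}
    - {"slide":[0,0,0],"twist":[-12,0,0],"fingers":255}
    - {"slide":[0,0,0],"twist":[-12,0,0],"fingers":255}

```text
time: 11.95
eef_pos: [0.5497, -0.1362, 0.1441]
ee_rot: [[0.0, 0.069, -0.998], [-0.0, -0.998, -0.069], [-1.0, 0.0, -0.0]]
contact_force: [-1.1, 2.9, -4.1]
opening: 0.17
```

```bash
python3 - <<'E'
from h import *
st()
E
```

```text
t 11.95 p [ 0.5497 -0.1362  0.1441] psi -86.05 tilt 0.02 F [-1.1  2.9 -4.1] M [0.89 0.2  0.01] op 0.17 q [-17.   26.9 107.5  -0.   45.6  69.1]
```

>>> carry_out:
  plan:
    - {"slide":[-0.01,0,0],"twist":[0,0,0],"fingers":255}
    - {"slide":[-0.025,0,0],"twist":[0,0,0],"fingers":255}
    - {"slide":[-0.045,0,0],"twist":[0,0,0],"fingers":255}
    - {"slide":[-0.07,0,0],"twist":[0,0,0],"fingers":255}
    - {"slide":[-0.1,0,0],"twist":[0,0,0],"fingers":255}
    - {"slide":[-0.13,0,0],"twist":[0,0,0],"fingers":255}
    - {"slide":[-0.16,0,0],"twist":[0,0,0],"fingers":255}
    - {"slide":[-0.171,0,0],"twist":[0,0,0],"fingers":255}
    - {"slide":[-0.171,0,0],"twist":[0,0,0],"fingers":255}

```text
time: 12.7
eef_pos: [0.551, -0.1368, 0.3184]
ee_rot: [[0.006, 0.069, -0.998], [-0.002, -0.998, -0.069], [-1.0, 0.003, -0.006]]
contact_force: [0.2, -0.3, -4.1]
opening: 0.174
```

```bash
python3 - <<'E'
from h import *
st();mv((.4972,-.3818,.32),5.8)
c=env.read_camera("side");crop(c["color"],220,60,460,280,3.2,"s13.png")
E
```

```text
t 12.7 p [ 0.551  -0.1368  0.3184] psi -86.05 tilt 0.35 F [ 0.2 -0.3 -4.1] M [-0.04 -0.02  0.02] op 0.174 q [-17.   16.2  96.4  -0.   67.1  69.1]
slide [-0.0013, 0.2407, 0.0705] twist [-91.85, -0.13, -0.37] rows 6.014409931531203 12.828478713823543
```

View pics/s13.png

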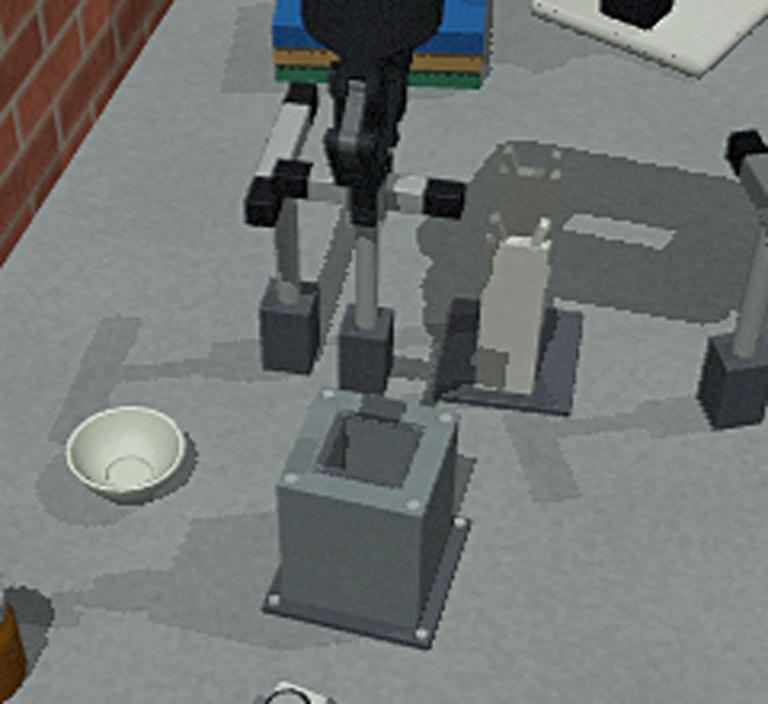

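>>> carry_out:
  plan:
    - {"slide":[0,0.0,0],"twist":[-7,0,0],"fingers":255}
    - {"slide":[0,0.0,0],"twist":[-14,0,0],"fingers":255}
    - {"slide":[0,0.01,0],"twist":[-21,0,0],"fingers":255}
    - {"slide":[0,0.02,0],"twist":[-28,0,0],"fingers":255}
    - {"slide":[0,0.03,0],"twist":[-35,0,0],"fingers":255}
    - {"slide":[0,0.04,0],"twist":[-42,0,0],"fingers":255}
    - {"slide":[0,0.05,0],"twist":[-49,0,0],"fingers":255}
    - {"slide":[0,0.06,0],"twist":[-56,0,0],"fingers":255}
    - {"slide":[0,0.07,0],"twist":[-63,0,0],"fingers":255}
    - {"slide":[0,0.074,0],"twist":[-70,0,0],"fingers":255}
    - {"slide":[0,0.074,0],"twist":[-77,0,0],"fingers":255}
    - {"slide":[0,0.074,0],"twist":[-84,0,0],"fingers":255}

```text
time: 13.75
eef_pos: [0.5537, -0.2101, 0.3124]
ee_rot: [[-0.003, 1.0, -0.03], [0.001, -0.03, -1.0], [-1.0, -0.003, -0.001]]
contact_force: [-0.0, -0.0, -3.9]
opening: 0.171
```

>>> carry_out:
  plan:
    - {"slide":[0,0,0],"twist":[-4,0,0],"fingers":255}
    - {"slide":[0,0,0],"twist":[-7.8,0,0],"fingers":255}
    - {"slide":[0,0,0],"twist":[-7.8,0,0],"fingers":255}
    - {"slide":[0,0,0],"twist":[-7.8,0,0],"fingers":255}
    - {"slide":[0,0,0],"twist":[-7.8,0,0],"fingers":255}

```text
time: 14.17
eef_pos: [0.5542, -0.2098, 0.3138]
ee_rot: [[-0.002, 0.995, 0.099], [0.001, 0.099, -0.995], [-1.0, -0.002, -0.001]]
contact_force: [0.7, -1.0, -3.7]
opening: 0.173
```

```bash
python3 - <<'E'
from h import *
st();s,c=wrist();crop(c["color"],250,60,390,200,5,"w14.png")
E
```

```text
t 14.17 p [ 0.5542 -0.2098  0.3138] psi 5.65 tilt 0.1 F [ 0.7 -1.  -3.7] M [-0.06  0.02 -0.02] op 0.173 q [-23.7  18.8  93.3  -0.   68.  -29.3]
```

View pics/w14.png

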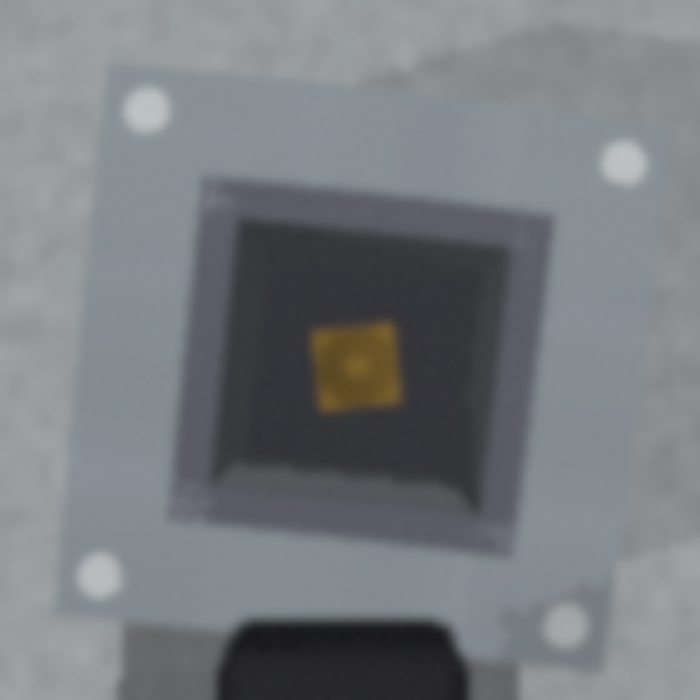

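Relative to the pillar the stem now stands about 79° clockwise of its start, roughly 1.35 rad, so it is off. Next I'll hang the key back.

```bash
python3 - <<'E'
from h import *
st();mv((.4972,-.3818,.32),5.8)
E
```

```text
t 14.22 p [ 0.5543 -0.2098  0.3142] psi 5.68 tilt 0.07 F [-0.9  1.2 -3.6] M [-0.02 -0.    0.02] op 0.172 q [-23.7  18.8  93.2  -0.   68.1 -29.3]
slide [-0.0058, -0.0739, 0.1655] twist [-0.12, -0.03, 0.06] rows 4.348048175514089 0.019243156634996192
```

>>> carry_out:
  plan:
    - {"slide":[-0.003,-0.016,0.035],"twist":[0,0,0],"fingers":255}
    - {"slide":[-0.006,-0.033,0.073],"twist":[0,0,0],"fingers":255}
    - {"slide":[-0.006,-0.049,0.11],"twist":[0,0,0],"fingers":255}
    - {"slide":[-0.006,-0.064,0.143],"twist":[0,0,0],"fingers":255}
    - {"slide":[-0.006,-0.074,0.1655],"twist":[0,0,0],"fingers":255}
    - {"slide":[-0.006,-0.074,0.1655],"twist":[0,0,0],"fingers":255}
    - {"slide":[-0.006,-0.074,0.1655],"twist":[0,0,0],"fingers":255}
    - {"slide":[-0.006,-0.074,0.1655],"twist":[0,0,0],"fingers":255}
    - {"slide":[-0.006,-0.074,0.1655],"twist":[0,0,0],"fingers":255}

```text
time: 14.97
eef_pos: [0.498, -0.3811, 0.3209]
ee_rot: [[-0.0, 0.995, 0.101], [0.0, 0.101, -0.995], [-1.0, -0.0, -0.0]]
contact_force: [0.1, 0.4, -3.6]
opening: 0.17
```

```bash
python3 - <<'E'
from h import *
st();s,c=wrist();st();mv((.4972,-.3818,.16),5.8);crop(c["color"],180,100,460,420,2.8*.65,"w15.png")
E
```

```text
t 14.97 p [ 0.498  -0.3811  0.3209] psi 5.81 tilt 0.02 F [ 0.1  0.4 -3.6] M [ 0.06 -0.    0.  ] op 0.17 q [-40.2  21.5  88.2   0.   70.3 -46. ]
t 15.02 p [ 0.4981 -0.3811  0.321 ] psi 5.84 tilt 0.02 F [-0.1  0.5 -4.1] M [-0.01  0.02  0.06] op 0.174 q [-40.2  21.5  88.2   0.   70.3 -46. ]
slide [0.161, -0.001, 0.0007] twist [0.04, -0.02, 0.0] rows 3.8611612429862125 0.0058344977312718965
```

View pics/w15.png

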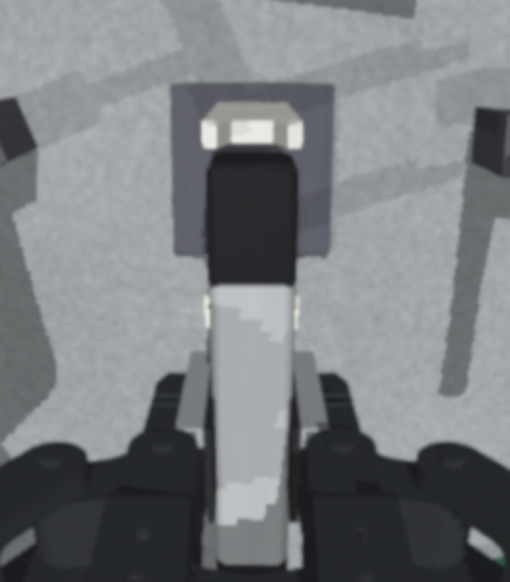

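The bar lines up with the stand's notch. I'll lower it.

>>> carry_out:
  plan:
    - {"slide":[0.03,-0.001,0.0005],"twist":[0,0,0],"fingers":255}
    - {"slide":[0.065,-0.001,0.0005],"twist":[0,0,0],"fingers":255}
    - {"slide":[0.1,-0.001,0.0005],"twist":[0,0,0],"fingers":255}
    - {"slide":[0.13,-0.001,0.0005],"twist":[0,0,0],"fingers":255}
    - {"slide":[0.15,-0.001,0.0005],"twist":[0,0,0],"fingers":255}
    - {"slide":[0.162,-0.001,0.0005],"twist":[0,0,0],"fingers":255}
    - {"slide":[0.168,-0.001,0.0005],"twist":[0,0,0],"fingers":255}
    - {"slide":[0.173,-0.001,0.0005],"twist":[0,0,0],"fingers":255}
    - {"slide":[0.173,-0.001,0.0005],"twist":[0,0,0],"fingers":255}
    - {"slide":[0.173,-0.001,0.0005],"twist":[0,0,0],"fingers":255}

```text
time: 15.85
eef_pos: [0.4974, -0.383, 0.1491]
ee_rot: [[0.001, 0.995, 0.101], [-0.001, 0.101, -0.995], [-1.0, 0.001, 0.001]]
contact_force: [-0.3, -0.3, -2.6]
opening: 0.173
```

```bash
python3 - <<'E'
from h import *
st()
E
```

```text
t 15.85 p [ 0.4974 -0.383   0.1491] psi 5.81 tilt 0.09 F [-0.3 -0.3 -2.6] M [0.   0.09 0.03] op 0.173 q [-40.4  30.8  99.   -0.   50.1 -46.2]
```

>>> carry_out:
  plan:
    - {"slide":[0.002,0,-0.001],"twist":[0,0,0],"fingers":255}
    - {"slide":[0.004,0,-0.001],"twist":[0,0,0],"fingers":255}
    - {"slide":[0.0045,0,-0.001],"twist":[0,0,0],"fingers":255}
    - {"slide":[0.0045,0,-0.001],"twist":[0,0,0],"fingers":255}
    - {"slide":[0.0045,0,-0.001],"twist":[0,0,0],"fingers":255}

```text
time: 16.27
eef_pos: [0.4972, -0.382, 0.1447]
ee_rot: [[0.001, 0.995, 0.101], [-0.001, 0.101, -0.995], [-1.0, 0.001, 0.001]]
contact_force: [-1.0, 2.5, 6.4]
opening: 0.171
```

```bash
python3 - <<'E'
from h import *
st()
E
```

```text
t 16.27 p [ 0.4972 -0.382   0.1447] psi 5.8 tilt 0.1 F [-1.   2.5  6.4] M [0.37 0.21 0.03] op 0.171 q [-40.3  31.   99.3   0.   49.6 -46.1]
```

Seated: upward reaction of 6 N at the original height. Next I release and rise.

>>> carry_out:
  plan:
    - {"slide":[0,0,0],"twist":[0,0,0],"fingers":180}
    - {"slide":[0,0,0],"twist":[0,0,0],"fingers":120}
    - {"slide":[0,0,0],"twist":[0,0,0],"fingers":60}
    - {"slide":[0,0,0],"twist":[0,0,0],"fingers":0}
    - {"slide":[0,0,0],"twist":[0,0,0],"fingers":0}
    - {"slide":[0,0,0],"twist":[0,0,0],"fingers":0}
    - {"slide":[-0.03,0,0],"twist":[0,0,0],"fingers":0}
    - {"slide":[-0.065,0,0],"twist":[0,0,0],"fingers":0}
    - {"slide":[-0.1,0,0],"twist":[0,0,0],"fingers":0}
    - {"slide":[-0.135,0,0],"twist":[0,0,0],"fingers":0}
    - {"slide":[-0.155,0,0],"twist":[0,0,0],"fingers":0}
    - {"slide":[-0.155,0,0],"twist":[0,0,0],"fingers":0}

```text
time: 17.27
eef_pos: [0.4983, -0.3831, 0.3038]
ee_rot: [[0.006, 0.995, 0.101], [-0.005, 0.101, -0.995], [-1.0, 0.005, 0.005]]
contact_force: [-0.2, -0.2, 0.1]
opening: 1.001
```

```bash
python3 - <<'E'
from h import *
st();s,c=wrist();crop(c["color"],180,160,460,420,2.3,"w16.png")
st()
c=env.read_camera("side");crop(c["color"],220,60,460,280,3.2,"s16.png")
cv2.imwrite("pics/t16.png",env.read_camera("top")["color"])
E
```

```text
t 17.27 p [ 0.4983 -0.3831  0.3038] psi 5.8 tilt 0.42 F [-0.2 -0.2  0.1] M [-0.01 -0.05  0.01] op 1.001 q [-40.3  22.   89.8  -0.   67.8 -46.1]
t 17.32 p [ 0.4976 -0.3825  0.3011] psi 5.8 tilt 0.26 F [-0.3  0.5 -1.3] M [ 0.02  0.05 -0.03] op 1.003 q [-40.3  22.2  90.   -0.   67.6 -46.1]
```

View pics/w16.png

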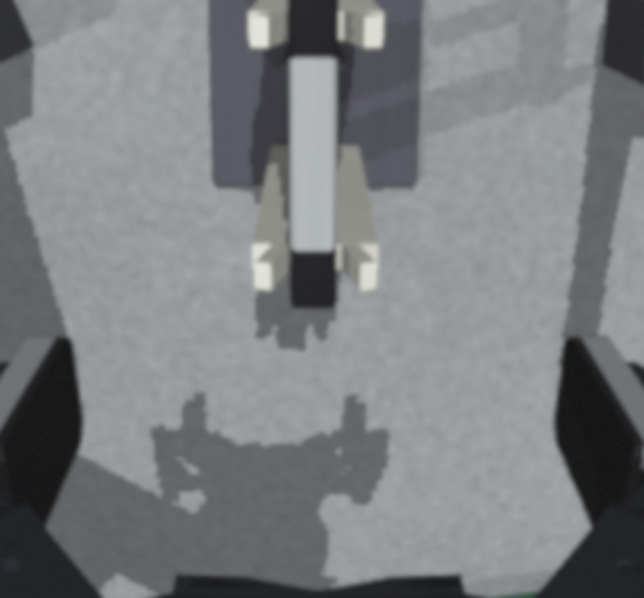

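View pics/s16.png

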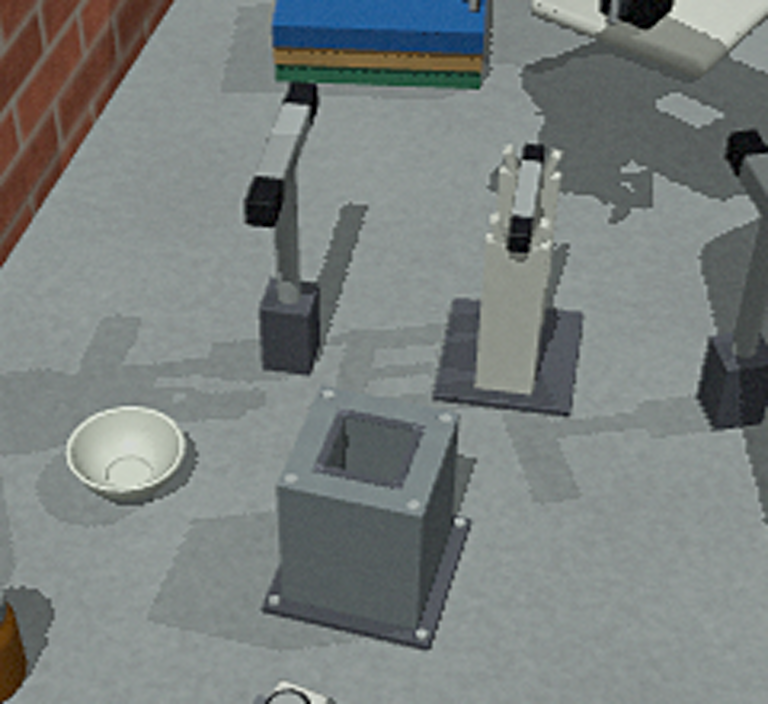

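View pics/t16.png

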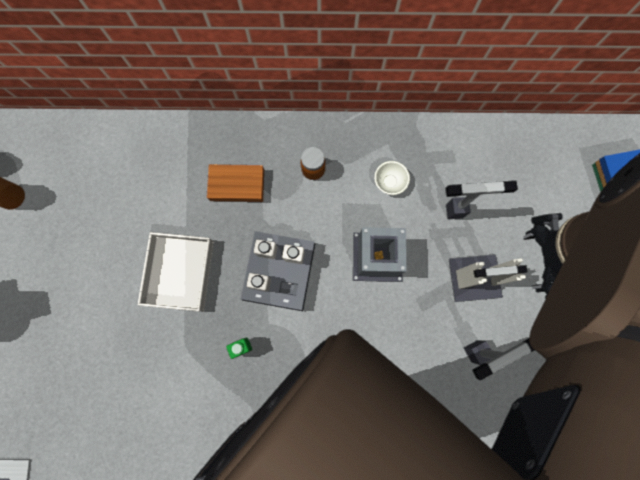

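```bash
python3 - <<'E'
from h import *
st();mv((.4763,.1523,.22),-9.1)
E
```

```text
t 17.42 p [ 0.4964 -0.3815  0.298 ] psi 5.8 tilt 0.03 F [ 0.5  0.2 -0.6] M [-0.05  0.    0.03] op 1.003 q [-40.3  22.3  90.1   0.   67.6 -46.1]
slide [0.0782, 0.034, -0.533] twist [14.9, -0.02, 0.03] rows 12.944650365513754 2.0812746858328786
```

>>> carry_out:
  plan:
    - {"slide":[0.0,0.034,-0.533],"twist":[14.9,0,0],"fingers":0}
    - {"slide":[0.0,0.034,-0.533],"twist":[14.9,0,0],"fingers":0}
    - {"slide":[0.0,0.034,-0.533],"twist":[14.9,0,0],"fingers":0}
    - {"slide":[0.0,0.034,-0.533],"twist":[14.9,0,0],"fingers":0}
    - {"slide":[0.0,0.034,-0.533],"twist":[14.9,0,0],"fingers":0}
    - {"slide":[0.0,0.034,-0.533],"twist":[14.9,0,0],"fingers":0}
    - {"slide":[0.0,0.034,-0.533],"twist":[14.9,0,0],"fingers":0}
    - {"slide":[0.04,0.034,-0.533],"twist":[14.9,0,0],"fingers":0}
    - {"slide":[0.078,0.034,-0.533],"twist":[14.9,0,0],"fingers":0}
    - {"slide":[0.078,0.034,-0.533],"twist":[14.9,0,0],"fingers":0}
    - {"slide":[0.078,0.034,-0.533],"twist":[14.9,0,0],"fingers":0}
    - {"slide":[0.078,0.034,-0.533],"twist":[14.9,0,0],"fingers":0}

```text
time: 18.42
eef_pos: [0.4769, 0.1083, 0.2347]
ee_rot: [[-0.002, 0.987, -0.158], [-0.0, -0.158, -0.987], [-1.0, -0.002, 0.001]]
contact_force: [0.6, -0.4, 0.3]
opening: 0.995
```

```bash
python3 - <<'E'
from h import *
st();mv((.4763,.1523,.22),-9.1)
E
```

```text
t 18.42 p [0.4769 0.1083 0.2347] psi -9.1 tilt 0.12 F [ 0.6 -0.4  0.3] M [-0.03 -0.05  0.  ] op 0.995 q [  9.2  14.5 111.7  -0.   53.9  18.4]
slide [0.0147, -0.0075, -0.0433] twist [-0.0, 0.04, 0.11] rows 1.1115626285006313 0.01639635505037527
```

>>> carry_out:
  plan:
    - {"slide":[0.01,-0.005,-0.03],"twist":[0,0,0],"fingers":0}
    - {"slide":[0.01,-0.005,-0.03],"twist":[0,0,0],"fingers":0}
    - {"slide":[0.01,-0.005,-0.03],"twist":[0,0,0],"fingers":0}
    - {"slide":[0.01,-0.005,-0.03],"twist":[0,0,0],"fingers":0}
    - {"slide":[0.01,-0.005,-0.03],"twist":[0,0,0],"fingers":0}

```text
time: 18.83
eef_pos: [0.478, 0.1361, 0.2263]
ee_rot: [[-0.001, 0.987, -0.159], [-0.0, -0.159, -0.987], [-1.0, -0.001, 0.0]]
contact_force: [0.3, -0.1, -0.5]
opening: 1.001
```

```bash
python3 - <<'E'
from h import *
st();s,c=wrist();st();mv((.4763,.1523,.22),-9.1)
im=c["color"].copy()
for n,p in dict(TL=(.5553,.1396),TR=(.5445,.0725),BL=(.4763,.1523)).items():
    u=wproj(c,[[*p,.111]])[0];cv2.drawMarker(im,tuple(int(round(x)) for x in u),(0,0,255),0,12,1)
cv2.imwrite("pics/w17.png",im)
E
```

```text
t 18.83 p [0.478  0.1361 0.2263] psi -9.14 tilt 0.04 F [ 0.3 -0.1 -0.5] M [-0.01  0.    0.01] op 1.001 q [ 12.4  15.7 111.4  -0.   52.9  21.6]
t 18.88 p [0.4782 0.136  0.2265] psi -9.17 tilt 0.01 F [ 0.7 -0.1 -0.3] M [-0.03  0.01 -0.08] op 1.0 q [ 12.4  15.7 111.4  -0.   52.9  21.6]
slide [0.0065, -0.0045, -0.0157] twist [-0.07, 0.01, 0.01] rows 0.42226135128186915 0.010132903654046684
```

View pics/w17.png

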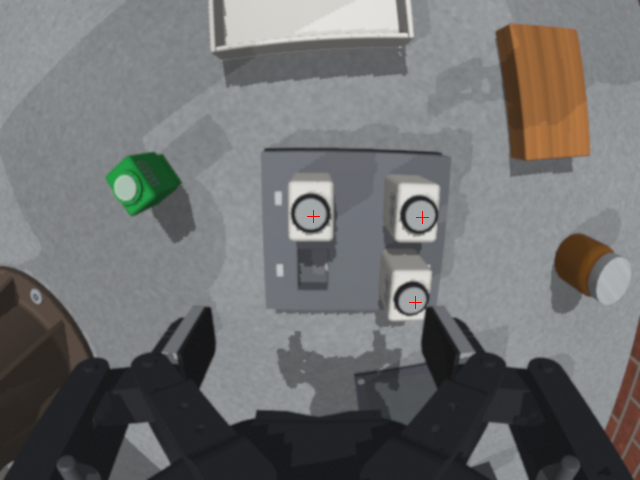

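```bash
python3 - <<'E'
from h import *
mv((.475,.1538,.13),-9.1)
E
```

```text
slide [0.0965, -0.006, -0.017] twist [-0.07, 0.01, 0.01] rows 2.354032694511966 0.010132903654046684
```

>>> carry_out:
  plan:
    - {"slide":[0.0,-0.006,-0.017],"twist":[0,0,0],"fingers":60}
    - {"slide":[0.035,-0.006,-0.017],"twist":[0,0,0],"fingers":60}
    - {"slide":[0.07,-0.006,-0.017],"twist":[0,0,0],"fingers":60}
    - {"slide":[0.09,-0.006,-0.017],"twist":[0,0,0],"fingers":60}
    - {"slide":[0.0965,-0.006,-0.017],"twist":[0,0,0],"fingers":60}
    - {"slide":[0.0965,-0.006,-0.017],"twist":[0,0,0],"fingers":60}
    - {"slide":[0.0965,-0.006,-0.017],"twist":[0,0,0],"fingers":60}

```text
time: 19.47
eef_pos: [0.4755, 0.1543, 0.1308]
ee_rot: [[0.001, 0.987, -0.159], [0.0, -0.159, -0.987], [-1.0, 0.0, -0.0]]
contact_force: [0.3, 0.5, 1.4]
opening: 0.763
```

```bash
python3 - <<'E'
from h import *
st();s,c=wrist();mv((.475,.1538,.061),-9.1)
im=c["color"].copy()
u=wproj(c,[[.475,.1538,.111]])[0];cv2.drawMarker(im,tuple(int(round(x)) for x in u),(0,0,255),0,12,1)
cv2.imwrite("pics/w18.png",im)
E
```

```text
t 19.47 p [0.4755 0.1543 0.1308] psi -9.16 tilt 0.03 F [0.3 0.5 1.4] M [-0.    0.03 -0.  ] op 0.763 q [ 14.5  23.6 116.6  -0.   39.8  23.7]
slide [0.0703, -0.0009, 0.0009] twist [-0.05, -0.04, -0.09] rows 1.685935198202389 0.015200014027675585
```

View pics/w18.png

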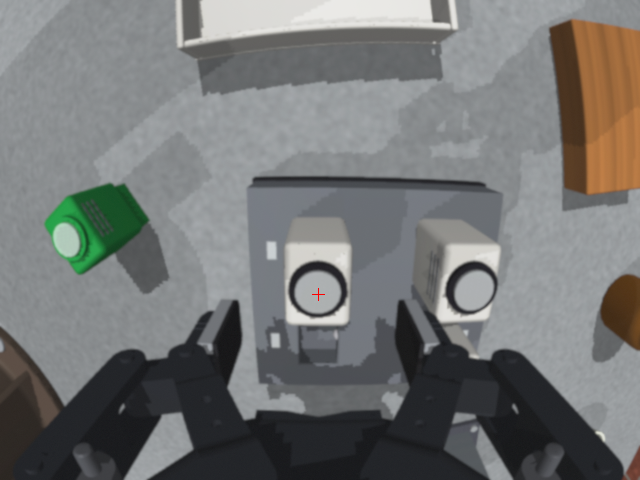

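>>> carry_out:
  plan:
    - {"slide":[0.025,-0.0005,-0.0007],"twist":[0,0,0],"fingers":60}
    - {"slide":[0.05,-0.0005,-0.0007],"twist":[0,0,0],"fingers":60}
    - {"slide":[0.065,-0.0005,-0.0007],"twist":[0,0,0],"fingers":60}
    - {"slide":[0.07,-0.0005,-0.0007],"twist":[0,0,0],"fingers":60}
    - {"slide":[0.07,-0.0005,-0.0007],"twist":[0,0,0],"fingers":60}
    - {"slide":[0.07,-0.0005,-0.0007],"twist":[0,0,0],"fingers":130}
    - {"slide":[0.07,-0.0005,-0.0007],"twist":[0,0,0],"fingers":200}
    - {"slide":[0.07,-0.0005,-0.0007],"twist":[0,0,0],"fingers":200}
    - {"slide":[0.07,-0.0005,-0.0007],"twist":[0,0,0],"fingers":200}
    - {"slide":[0.07,-0.0005,-0.0007],"twist":[0,0,0],"fingers":200}
    - {"slide":[0.07,-0.0005,-0.0007],"twist":[0,0,0],"fingers":200}
  newtons: 60

```text
time: 20.43
eef_pos: [0.4755, 0.1558, 0.0615]
ee_rot: [[0.002, 0.987, -0.158], [0.001, -0.158, -0.987], [-1.0, 0.002, -0.001]]
contact_force: [-1.7, 0.0, 10.9]
opening: 0.393
```

```bash
python3 - <<'E'
from h import *
st()
E
```

```text
t 20.43 p [0.4755 0.1558 0.0615] psi -9.1 tilt 0.14 F [-1.7  0.  10.9] M [-0.17  0.31 -0.12] op 0.393 q [ 14.7  30.3 119.2  -0.   30.3  23.8]
```

>>> carry_out:
  plan:
    - {"slide":[-0.005,0,0],"twist":[0,0,0],"fingers":200}
    - {"slide":[-0.01,0,0],"twist":[0,0,0],"fingers":200}
    - {"slide":[-0.016,0,0],"twist":[0,0,0],"fingers":200}
    - {"slide":[-0.024,0,0],"twist":[0,0,0],"fingers":200}
    - {"slide":[-0.04,0,0],"twist":[0,0,0],"fingers":200}
    - {"slide":[-0.07,0,0],"twist":[0,0,0],"fingers":200}
    - {"slide":[-0.1,0,0],"twist":[0,0,0],"fingers":200}
    - {"slide":[-0.13,0,0],"twist":[0,0,0],"fingers":200}
    - {"slide":[-0.14,0,0],"twist":[0,0,0],"fingers":200}
    - {"slide":[-0.14,0,0],"twist":[0,0,0],"fingers":200}

```text
time: 21.27
eef_pos: [0.4757, 0.1559, 0.2031]
ee_rot: [[0.004, 0.987, -0.158], [0.001, -0.158, -0.987], [-1.0, 0.004, -0.002]]
contact_force: [0.1, 0.8, -1.6]
opening: 0.395
```

```bash
python3 - <<'E'
from h import *
st()
cv2.imwrite("pics/s19.png",env.read_camera("side")["color"])
t=env.read_camera("top");crop(t["color"],110,190,330,355,3.5,"t19.png")
E
```

```text
t 21.27 p [0.4757 0.1559 0.2031] psi -9.09 tilt 0.26 F [ 0.1  0.8 -1.6] M [ 0.04 -0.08  0.02] op 0.395 q [ 14.7  17.5 112.7   0.   49.5  23.8]
```

View pics/s19.png

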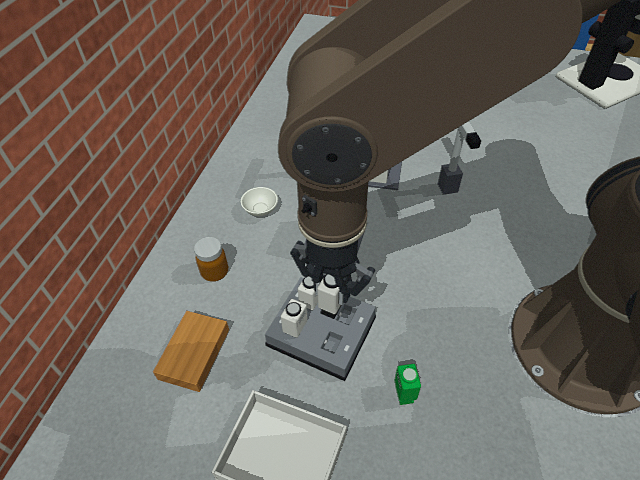

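View pics/t19.png

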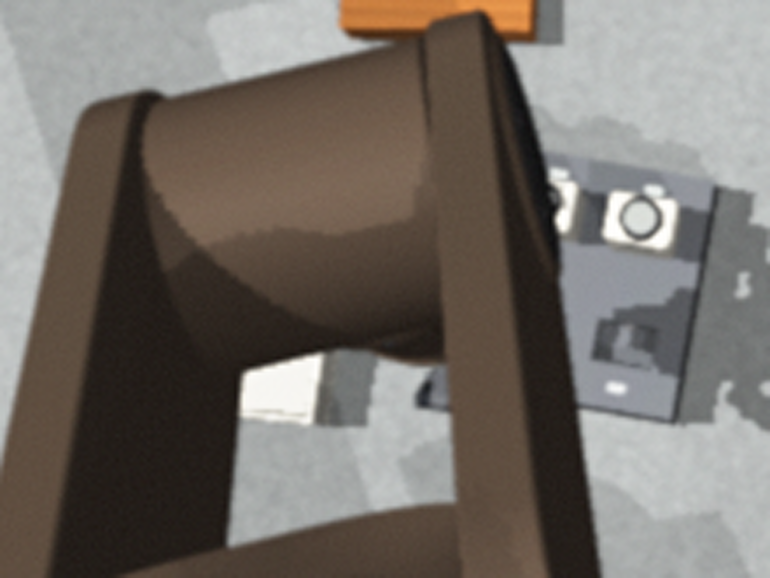

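```bash
python3 - <<'E'
from h import *
st();mv((.471,.404,.20),-4.9)
E
```

```text
t 21.37 p [0.4742 0.1555 0.2   ] psi -9.1 tilt 0.01 F [-0.2  0.  -1.2] M [ 0.03 -0.02  0.01] op 0.39 q [ 14.7  17.7 112.9   0.   49.3  23.8]
slide [0.0, -0.0424, -0.2449] twist [-4.2, -0.0, -0.01] rows 5.960911906264003 0.5863875785733129
```

>>> carry_out:
  plan:
    - {"slide":[0,-0.006,-0.035],"twist":[-1,0,0],"fingers":200}
    - {"slide":[0,-0.012,-0.07],"twist":[-2,0,0],"fingers":200}
    - {"slide":[0,-0.019,-0.11],"twist":[-3,0,0],"fingers":200}
    - {"slide":[0,-0.026,-0.15],"twist":[-4.2,0,0],"fingers":200}
    - {"slide":[0,-0.033,-0.19],"twist":[-4.2,0,0],"fingers":200}
    - {"slide":[0,-0.039,-0.225],"twist":[-4.2,0,0],"fingers":200}
    - {"slide":[0,-0.0424,-0.245],"twist":[-4.2,0,0],"fingers":200}
    - {"slide":[0,-0.0424,-0.245],"twist":[-4.2,0,0],"fingers":200}
    - {"slide":[0,-0.0424,-0.245],"twist":[-4.2,0,0],"fingers":200}
    - {"slide":[0,-0.0424,-0.245],"twist":[-4.2,0,0],"fingers":200}
    - {"slide":[0,-0.0424,-0.245],"twist":[-4.2,0,0],"fingers":200}

```text
time: 22.28
eef_pos: [0.471, 0.4029, 0.1991]
ee_rot: [[-0.002, 0.996, -0.086], [-0.001, -0.086, -0.996], [-1.0, -0.001, 0.001]]
contact_force: [1.0, -1.2, -2.1]
opening: 0.39
```

```bash
cat >> h.py <<'E'
def drawtray(c,im,cx,cy,yaw):
    a=np.radians(yaw)
    for hx,hy,z,col in [(.09,.075,.045,(0,0,255)),(.085,.07,.005,(0,255,0))]:
        Q=[]
        for (x0,y0),(x1,y1) in zip([(-1,-1),(1,-1),(1,1),(-1,1)],[(1,-1),(1,1),(-1,1),(-1,-1)]):
            for k in np.linspace(0,1,15):
                x=(x0+(x1-x0)*k)*hx;y=(y0+(y1-y0)*k)*hy;Q.append([cx+np.cos(a)*x-np.sin(a)*y,cy+np.sin(a)*x+np.cos(a)*y,z])
        u=wproj(c,np.array(Q)).round().astype(int);cv2.polylines(im,[u.reshape(-1,1,2)],True,col,1)
E
python3 - <<'E'
from h import *
st();s,c=wrist();st()
im=c["color"].copy();drawtray(c,im,.504,.366,-4.9)
cv2.imwrite("pics/w20.png",im);cv2.imwrite("pics/w20r.png",c["color"]);cv2.imwrite("pics/s20.png",env.read_camera("side")["color"])
np.savez("c20.npz",T=c["T"],mtx=c["mtx"])
E
```

```text
t 22.28 p [0.471  0.4029 0.1991] psi -4.94 tilt 0.12 F [ 1.  -1.2 -2.1] M [ 0.02 -0.05 -0.  ] op 0.39 q [37.7 27.  97.4 -0.  55.7 42.7]
t 22.33 p [0.4713 0.4029 0.1995] psi -4.95 tilt 0.08 F [-0.4 -0.3 -1. ] M [-0.03 -0.01  0.03] op 0.393 q [37.7 27.  97.4 -0.  55.7 42.7]
```

View pics/w20.png

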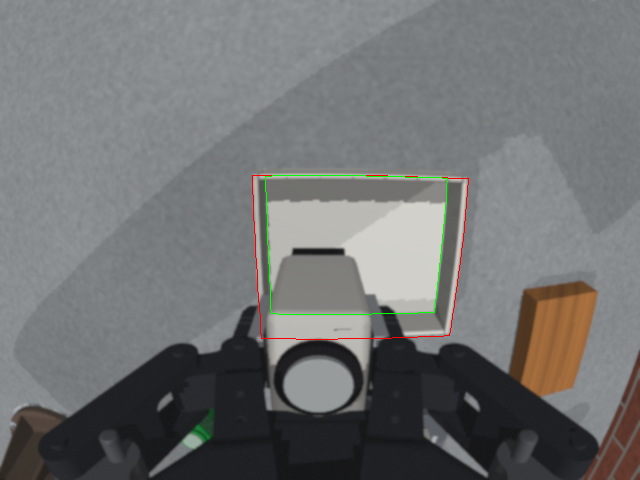

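View pics/s20.png

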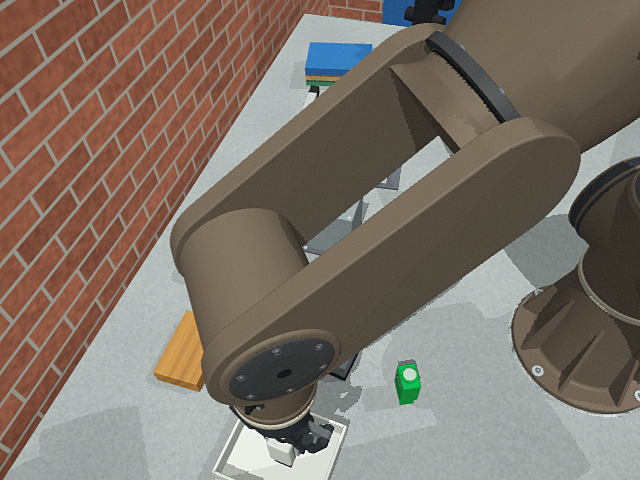

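>>> carry_out:
  plan:
    - {"slide":[0.03,0,0],"twist":[0,0,0],"fingers":200}
    - {"slide":[0.065,0,0],"twist":[0,0,0],"fingers":200}
    - {"slide":[0.1,0,0],"twist":[0,0,0],"fingers":200}
    - {"slide":[0.125,0,0],"twist":[0,0,0],"fingers":200}
    - {"slide":[0.142,0,0],"twist":[0,0,0],"fingers":200}
    - {"slide":[0.15,0,0],"twist":[0,0,0],"fingers":200}
    - {"slide":[0.154,0,0],"twist":[0,0,0],"fingers":200}
    - {"slide":[0.154,0,0],"twist":[0,0,0],"fingers":200}
    - {"slide":[0.154,0,0],"twist":[0,0,0],"fingers":200}

```text
time: 23.13
eef_pos: [0.4721, 0.4044, 0.0471]
ee_rot: [[0.001, 0.996, -0.086], [0.001, -0.086, -0.996], [-1.0, 0.001, -0.001]]
contact_force: [-0.5, -1.0, -0.7]
opening: 0.387
```

```bash
python3 - <<'E'
from h import *
st()
E
```

```text
t 23.13 p [0.4721 0.4044 0.0471] psi -4.92 tilt 0.08 F [-0.5 -1.  -0.7] M [ 0.01 -0.01 -0.03] op 0.387 q [ 37.8  38.1 103.3  -0.   38.5  42.7]
```

>>> carry_out:
  plan:
    - {"slide":[0.002,0,0],"twist":[0,0,0],"fingers":200}
    - {"slide":[0.004,0,0],"twist":[0,0,0],"fingers":200}
    - {"slide":[0.006,0,0],"twist":[0,0,0],"fingers":200}
    - {"slide":[0.006,0,0],"twist":[0,0,0],"fingers":200}
    - {"slide":[0.006,0,0],"twist":[0,0,0],"fingers":200}

```text
time: 23.55
eef_pos: [0.4719, 0.4046, 0.0415]
ee_rot: [[0.001, 0.996, -0.085], [0.001, -0.085, -0.996], [-1.0, 0.001, -0.001]]
contact_force: [-2.5, -3.3, 17.5]
opening: 0.392
```

```bash
python3 - <<'E'
from h import *
st()
E
```

```text
t 23.55 p [0.4719 0.4046 0.0415] psi -4.89 tilt 0.1 F [-2.5 -3.3 17.5] M [-0.47  0.58 -0.01] op 0.392 q [ 37.8  38.6 103.5  -0.   37.8  42.7]
```

>>> carry_out:
  plan:
    - {"slide":[-0.001,0,0],"twist":[0,0,0],"fingers":140}
    - {"slide":[-0.001,0,0],"twist":[0,0,0],"fingers":120}
    - {"slide":[-0.001,0,0],"twist":[0,0,0],"fingers":100}
    - {"slide":[-0.001,0,0],"twist":[0,0,0],"fingers":100}
    - {"slide":[-0.001,0,0],"twist":[0,0,0],"fingers":100}
    - {"slide":[-0.015,0,0],"twist":[0,0,0],"fingers":100}
    - {"slide":[-0.04,0,0],"twist":[0,0,0],"fingers":100}
    - {"slide":[-0.075,0,0],"twist":[0,0,0],"fingers":100}
    - {"slide":[-0.11,0,0],"twist":[0,0,0],"fingers":60}
    - {"slide":[-0.145,0,0],"twist":[0,0,0],"fingers":60}
    - {"slide":[-0.16,0,0],"twist":[0,0,0],"fingers":60}
    - {"slide":[-0.16,0,0],"twist":[0,0,0],"fingers":60}

```text
time: 24.55
eef_pos: [0.4731, 0.4055, 0.2043]
ee_rot: [[0.005, 0.996, -0.085], [0.004, -0.085, -0.996], [-1.0, 0.005, -0.004]]
contact_force: [0.9, 0.3, 0.0]
opening: 0.764
```

```bash
python3 - <<'E'
from h import *
st();s,c=wrist();cv2.imwrite("pics/w21.png",c["color"])
st();mv((.5538,.1412,.20),-9.1)
E
```

```text
t 24.55 p [0.4731 0.4055 0.2043] psi -4.9 tilt 0.36 F [0.9 0.3 0. ] M [-0.03  0.02  0.01] op 0.764 q [37.8 26.7 97.1 -0.  55.8 42.7]
t 24.6 p [0.4723 0.4048 0.202 ] psi -4.9 tilt 0.21 F [-0.9 -0.2 -0.3] M [-0.03  0.01 -0.01] op 0.767 q [37.8 26.9 97.2 -0.  55.7 42.7]
slide [0.0017, 0.1037, 0.2557] twist [4.2, -0.14, -0.15] rows 6.617266733488893 0.5877851428908196
```

View pics/w21.png

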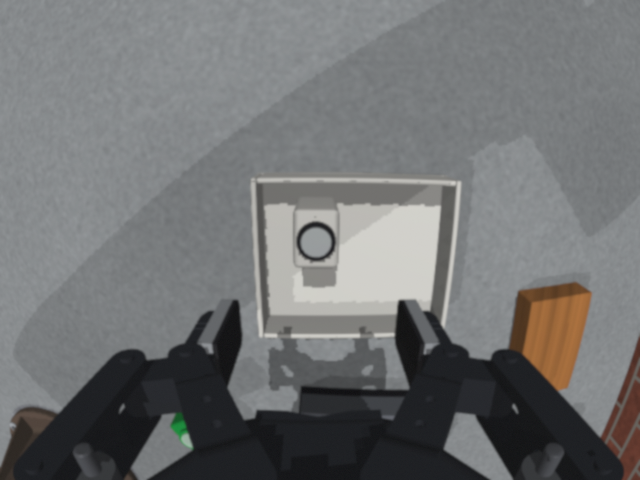

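>>> carry_out:
  plan:
    - {"slide":[0.0,0.016,0.038],"twist":[1,0,0],"fingers":60}
    - {"slide":[0.0,0.031,0.076],"twist":[2,0,0],"fingers":60}
    - {"slide":[0.0,0.046,0.114],"twist":[3,0,0],"fingers":60}
    - {"slide":[0.0,0.061,0.15],"twist":[4.2,0,0],"fingers":60}
    - {"slide":[0.0,0.077,0.19],"twist":[4.2,0,0],"fingers":60}
    - {"slide":[0.0,0.092,0.227],"twist":[4.2,0,0],"fingers":60}
    - {"slide":[0.002,0.104,0.255],"twist":[4.2,0,0],"fingers":60}
    - {"slide":[0.04,0.104,0.255],"twist":[4.2,0,0],"fingers":60}
    - {"slide":[0.07,0.104,0.255],"twist":[4.2,0,0],"fingers":60}
    - {"slide":[0.07,0.104,0.255],"twist":[4.2,0,0],"fingers":60}
    - {"slide":[0.07,0.104,0.255],"twist":[4.2,0,0],"fingers":60}

```text
time: 25.52
eef_pos: [0.5516, 0.1408, 0.1283]
ee_rot: [[-0.005, 0.987, -0.158], [-0.001, -0.158, -0.987], [-1.0, -0.005, 0.002]]
contact_force: [-0.9, 0.1, 0.3]
opening: 0.768
```

```bash
python3 - <<'E'
from h import *
st();s,c=wrist();st()
im=c["color"].copy()
for p in [(.5545,.1428),(.5437,.0757)]:
    u=wproj(c,[[*p,.111]])[0];cv2.drawMarker(im,tuple(int(round(x)) for x in u),(0,0,255),0,12,1)
cv2.imwrite("pics/w22.png",im)
mv((.5545,.1428,.0615),-9.1)
E
```

```text
t 25.52 p [0.5516 0.1408 0.1283] psi -9.11 tilt 0.28 F [-0.9  0.1  0.3] M [-0.04 -0.04  0.02] op 0.768 q [ 11.3  28.5 107.5   0.   44.3  20.4]
t 25.57 p [0.5528 0.1413 0.1299] psi -9.08 tilt 0.1 F [-0.3 -0.3  0.3] M [ 0.02 -0.03 -0.02] op 0.77 q [ 11.3  28.3 107.4   0.   44.3  20.4]
slide [0.0684, 0.0015, -0.0018] twist [0.02, 0.04, 0.1] rows 1.6403652313301735 0.014693489781205705
```

View pics/w22.png

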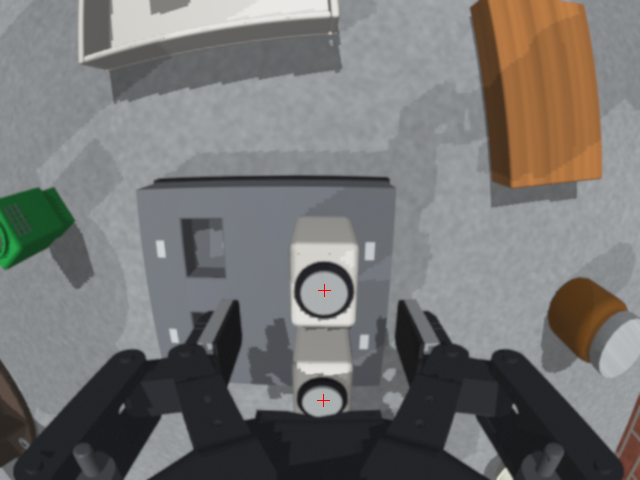

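Both markers sit on the lens centres. I'll descend and grip.

>>> carry_out:
  plan:
    - {"slide":[0.02,0.001,-0.0018],"twist":[0,0,0],"fingers":60}
    - {"slide":[0.045,0.001,-0.0018],"twist":[0,0,0],"fingers":60}
    - {"slide":[0.062,0.001,-0.0018],"twist":[0,0,0],"fingers":60}
    - {"slide":[0.069,0.001,-0.0018],"twist":[0,0,0],"fingers":60}
    - {"slide":[0.069,0.001,-0.0018],"twist":[0,0,0],"fingers":60}
    - {"slide":[0.069,0.001,-0.0018],"twist":[0,0,0],"fingers":130}
    - {"slide":[0.069,0.001,-0.0018],"twist":[0,0,0],"fingers":200}
    - {"slide":[0.069,0.001,-0.0018],"twist":[0,0,0],"fingers":200}
    - {"slide":[0.069,0.001,-0.0018],"twist":[0,0,0],"fingers":200}
    - {"slide":[0.069,0.001,-0.0018],"twist":[0,0,0],"fingers":200}
    - {"slide":[0.069,0.001,-0.0018],"twist":[0,0,0],"fingers":200}
  newtons: 60

```text
time: 26.48
eef_pos: [0.5555, 0.1431, 0.0626]
ee_rot: [[0.002, 0.987, -0.158], [0.001, -0.158, -0.987], [-1.0, 0.002, -0.001]]
contact_force: [-1.2, 1.1, 7.9]
opening: 0.39
```

```bash
python3 - <<'E'
from h import *
st()
E
```

```text
t 26.48 p [0.5555 0.1431 0.0626] psi -9.1 tilt 0.13 F [-1.2  1.1  7.9] M [ 0.16  0.26 -0.  ] op 0.39 q [ 11.4  34.1 109.6   0.   36.2  20.5]
```

>>> carry_out:
  plan:
    - {"slide":[-0.005,0,0],"twist":[0,0,0],"fingers":200}
    - {"slide":[-0.01,0,0],"twist":[0,0,0],"fingers":200}
    - {"slide":[-0.016,0,0],"twist":[0,0,0],"fingers":200}
    - {"slide":[-0.024,0,0],"twist":[0,0,0],"fingers":200}
    - {"slide":[-0.04,0,0],"twist":[0,0,0],"fingers":200}
    - {"slide":[-0.07,0,0],"twist":[0,0,0],"fingers":200}
    - {"slide":[-0.1,0,0],"twist":[0,0,0],"fingers":200}
    - {"slide":[-0.13,0,0],"twist":[0,0,0],"fingers":200}
    - {"slide":[-0.14,0,0],"twist":[0,0,0],"fingers":200}
    - {"slide":[-0.14,0,0],"twist":[0,0,0],"fingers":200}

```text
time: 27.32
eef_pos: [0.5563, 0.1432, 0.2046]
ee_rot: [[0.006, 0.987, -0.158], [0.001, -0.158, -0.987], [-1.0, 0.005, -0.002]]
contact_force: [0.3, -0.2, -1.8]
opening: 0.39
```

```bash
python3 - <<'E'
from h import *
st();mv((.5428,.398,.20),-4.9)
E
```

```text
t 27.32 p [0.5563 0.1432 0.2046] psi -9.1 tilt 0.33 F [ 0.3 -0.2 -1.8] M [-0.04 -0.01 -0.04] op 0.39 q [ 11.4  23.  103.5  -0.   53.2  20.5]
slide [0.0048, -0.0536, -0.2495] twist [-4.2, -0.1, -0.31] rows 6.120905572618176 0.5881123560578708
```

>>> carry_out:
  plan:
    - {"slide":[0,-0.007,-0.035],"twist":[-1,0,0],"fingers":200}
    - {"slide":[0,-0.015,-0.07],"twist":[-2,0,0],"fingers":200}
    - {"slide":[0,-0.024,-0.11],"twist":[-3,0,0],"fingers":200}
    - {"slide":[0,-0.032,-0.15],"twist":[-4.2,0,0],"fingers":200}
    - {"slide":[0,-0.041,-0.19],"twist":[-4.2,0,0],"fingers":200}
    - {"slide":[0,-0.049,-0.228],"twist":[-4.2,0,0],"fingers":200}
    - {"slide":[0.002,-0.0536,-0.2495],"twist":[-4.2,0,0],"fingers":200}
    - {"slide":[0.002,-0.0536,-0.2495],"twist":[-4.2,0,0],"fingers":200}
    - {"slide":[0.002,-0.0536,-0.2495],"twist":[-4.2,0,0],"fingers":200}
    - {"slide":[0.002,-0.0536,-0.2495],"twist":[-4.2,0,0],"fingers":200}
    - {"slide":[0.002,-0.0536,-0.2495],"twist":[-4.2,0,0],"fingers":200}

```text
time: 28.23
eef_pos: [0.541, 0.3964, 0.1985]
ee_rot: [[-0.001, 0.996, -0.086], [-0.001, -0.086, -0.996], [-1.0, -0.001, 0.001]]
contact_force: [-0.4, 0.5, -1.1]
opening: 0.392
```

```bash
python3 - <<'E'
from h import *
st();s,c=wrist();st()
im=c["color"].copy();drawtray(c,im,.504,.366,-4.9)
cv2.imwrite("pics/w23.png",im);mv((.5428,.398,.046),-4.9)
E
```

```text
t 28.23 p [0.541  0.3964 0.1985] psi -4.95 tilt 0.07 F [-0.4  0.5 -1.1] M [ 0.03  0.02 -0.01] op 0.392 q [33.7 31.  90.4 -0.  58.7 38.6]
t 28.28 p [0.5412 0.3964 0.1987] psi -4.97 tilt 0.04 F [ 0.4 -0.1 -0.8] M [-0.05  0.04  0.01] op 0.391 q [33.6 31.  90.3 -0.  58.7 38.6]
slide [0.1527, 0.0016, -0.0018] twist [-0.07, 0.03, 0.03] rows 3.663381431547755 0.010771689677987183
```

View pics/w23.png

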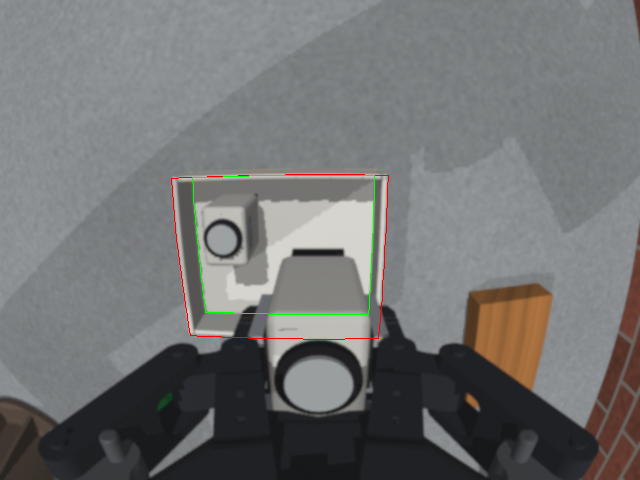

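>>> carry_out:
  plan:
    - {"slide":[0.03,0,0],"twist":[0,0,0],"fingers":200}
    - {"slide":[0.065,0,0],"twist":[0,0,0],"fingers":200}
    - {"slide":[0.1,0,0],"twist":[0,0,0],"fingers":200}
    - {"slide":[0.125,0,0],"twist":[0,0,0],"fingers":200}
    - {"slide":[0.142,0,0],"twist":[0,0,0],"fingers":200}
    - {"slide":[0.148,0,0],"twist":[0,0,0],"fingers":200}
    - {"slide":[0.151,0,0],"twist":[0,0,0],"fingers":200}
    - {"slide":[0.151,0,0],"twist":[0,0,0],"fingers":200}
    - {"slide":[0.151,0,0],"twist":[0,0,0],"fingers":200}

```text
time: 29.03
eef_pos: [0.5419, 0.3978, 0.0493]
ee_rot: [[0.001, 0.996, -0.086], [0.001, -0.086, -0.996], [-1.0, 0.001, -0.001]]
contact_force: [0.4, 0.4, -0.6]
opening: 0.392
```

```bash
python3 - <<'E'
from h import *
st()
E
```

```text
t 29.03 p [0.5419 0.3978 0.0493] psi -4.93 tilt 0.1 F [ 0.4  0.4 -0.6] M [ 0.02  0.04 -0.01] op 0.392 q [33.7 40.9 96.   0.  42.9 38.6]
```

>>> carry_out:
  plan:
    - {"slide":[0.003,0,0],"twist":[0,0,0],"fingers":200}
    - {"slide":[0.005,0,0],"twist":[0,0,0],"fingers":200}
    - {"slide":[0.0065,0,0],"twist":[0,0,0],"fingers":200}
    - {"slide":[0.0065,0,0],"twist":[0,0,0],"fingers":200}
    - {"slide":[0.0065,0,0],"twist":[0,0,0],"fingers":200}

```text
time: 29.45
eef_pos: [0.5414, 0.398, 0.0427]
ee_rot: [[0.001, 0.996, -0.085], [0.001, -0.085, -0.996], [-1.0, 0.001, -0.001]]
contact_force: [-2.4, -2.3, 11.5]
opening: 0.389
```

```bash
python3 - <<'E'
from h import *
st()
E
```

```text
t 29.45 p [0.5414 0.398  0.0427] psi -4.89 tilt 0.07 F [-2.4 -2.3 11.5] M [-0.37  0.38  0.03] op 0.389 q [33.7 41.4 96.2 -0.  42.3 38.6]
```

The second pack is on the floor (11.5 N). Release and rise.

>>> carry_out:
  plan:
    - {"slide":[-0.001,0,0],"twist":[0,0,0],"fingers":140}
    - {"slide":[-0.001,0,0],"twist":[0,0,0],"fingers":120}
    - {"slide":[-0.001,0,0],"twist":[0,0,0],"fingers":100}
    - {"slide":[-0.001,0,0],"twist":[0,0,0],"fingers":100}
    - {"slide":[-0.001,0,0],"twist":[0,0,0],"fingers":100}
    - {"slide":[-0.015,0,0],"twist":[0,0,0],"fingers":100}
    - {"slide":[-0.04,0,0],"twist":[0,0,0],"fingers":100}
    - {"slide":[-0.075,0,0],"twist":[0,0,0],"fingers":100}
    - {"slide":[-0.11,0,0],"twist":[0,0,0],"fingers":60}
    - {"slide":[-0.145,0,0],"twist":[0,0,0],"fingers":60}
    - {"slide":[-0.16,0,0],"twist":[0,0,0],"fingers":60}
    - {"slide":[-0.16,0,0],"twist":[0,0,0],"fingers":60}

```text
time: 30.45
eef_pos: [0.5429, 0.3989, 0.2073]
ee_rot: [[0.006, 0.996, -0.085], [0.004, -0.085, -0.996], [-1.0, 0.006, -0.005]]
contact_force: [0.5, 0.5, -0.3]
opening: 0.766
```

```bash
python3 - <<'E'
from h import *
st();s,c=wrist();cv2.imwrite("pics/w24.png",c["color"])
st();mv((.5437,.0757,.20),-9.1)
E
```

```text
t 30.45 p [0.5429 0.3989 0.2073] psi -4.9 tilt 0.42 F [ 0.5  0.5 -0.3] M [-0.   -0.02 -0.01] op 0.766 q [33.7 30.5 89.9  0.  59.2 38.6]
t 30.5 p [0.5421 0.3983 0.2048] psi -4.9 tilt 0.26 F [ 0.4 -0.5 -0.7] M [-0.03 -0.   -0.02] op 0.763 q [33.7 30.6 90.  -0.  59.1 38.6]
slide [0.004, 0.0291, 0.3213] twist [4.2, -0.17, -0.2] rows 7.738176630525147 0.5882595121230371
```

View pics/w24.png

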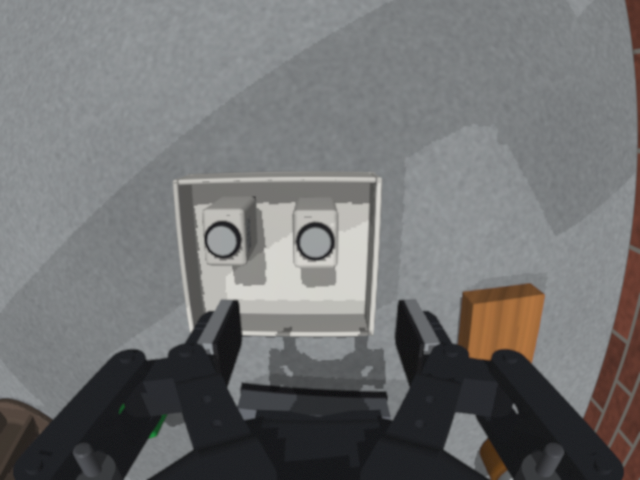

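>>> carry_out:
  plan:
    - {"slide":[0.002,0.004,0.038],"twist":[1,0,0],"fingers":60}
    - {"slide":[0.002,0.007,0.078],"twist":[2,0,0],"fingers":60}
    - {"slide":[0.002,0.011,0.118],"twist":[3,0,0],"fingers":60}
    - {"slide":[0.002,0.014,0.158],"twist":[4.2,0,0],"fingers":60}
    - {"slide":[0.002,0.018,0.198],"twist":[4.2,0,0],"fingers":60}
    - {"slide":[0.002,0.022,0.238],"twist":[4.2,0,0],"fingers":60}
    - {"slide":[0.002,0.026,0.278],"twist":[4.2,0,0],"fingers":60}
    - {"slide":[0.004,0.029,0.31],"twist":[4.2,0,0],"fingers":60}
    - {"slide":[0.04,0.029,0.321],"twist":[4.2,0,0],"fingers":60}
    - {"slide":[0.07,0.029,0.321],"twist":[4.2,0,0],"fingers":60}
    - {"slide":[0.07,0.029,0.321],"twist":[4.2,0,0],"fingers":60}
    - {"slide":[0.07,0.029,0.321],"twist":[4.2,0,0],"fingers":60}

```text
time: 31.5
eef_pos: [0.541, 0.0752, 0.1304]
ee_rot: [[-0.004, 0.987, -0.159], [-0.0, -0.159, -0.987], [-1.0, -0.004, 0.001]]
contact_force: [-0.6, -0.7, 0.6]
opening: 0.767
```

```bash
python3 - <<'E'
from h import *
st();s,c=wrist();st()
im=c["color"].copy()
for p in [(.5437,.0757)]:
    u=wproj(c,[[*p,.111]])[0];cv2.drawMarker(im,tuple(int(round(x)) for x in u),(0,0,255),0,12,1)
cv2.imwrite("pics/w25.png",im)
mv((.5437,.0757,.0615),-9.1)
E
```

```text
t 31.5 p [0.541  0.0752 0.1304] psi -9.12 tilt 0.24 F [-0.6 -0.7  0.6] M [-0.03 -0.05  0.05] op 0.767 q [  4.7  26.7 110.5   0.   43.   13.8]
t 31.55 p [0.5423 0.0756 0.1318] psi -9.09 tilt 0.08 F [0.4 0.3 0.5] M [-0.06  0.   -0.06] op 0.766 q [  4.8  26.6 110.4   0.   43.1  13.8]
slide [0.0703, 0.0015, -0.0003] twist [0.01, 0.02, 0.08] rows 1.6856116552721925 0.012014416908107273
```

View pics/w25.png

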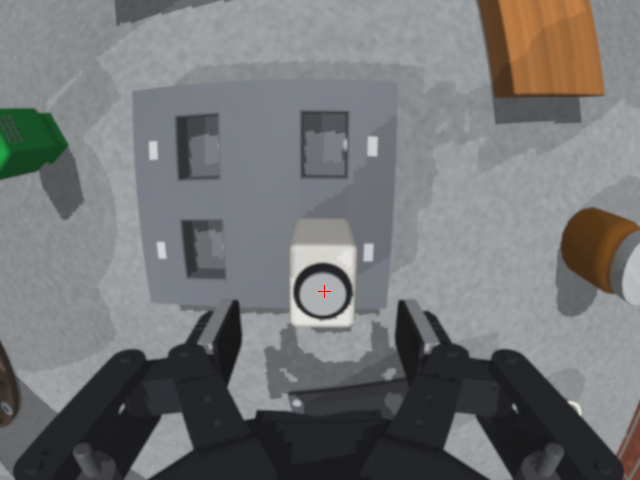

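>>> carry_out:
  plan:
    - {"slide":[0.02,0.001,-0.0003],"twist":[0,0,0],"fingers":60}
    - {"slide":[0.045,0.001,-0.0003],"twist":[0,0,0],"fingers":60}
    - {"slide":[0.062,0.001,-0.0003],"twist":[0,0,0],"fingers":60}
    - {"slide":[0.07,0.001,-0.0003],"twist":[0,0,0],"fingers":60}
    - {"slide":[0.07,0.001,-0.0003],"twist":[0,0,0],"fingers":60}
    - {"slide":[0.07,0.001,-0.0003],"twist":[0,0,0],"fingers":130}
    - {"slide":[0.07,0.001,-0.0003],"twist":[0,0,0],"fingers":200}
    - {"slide":[0.07,0.001,-0.0003],"twist":[0,0,0],"fingers":200}
    - {"slide":[0.07,0.001,-0.0003],"twist":[0,0,0],"fingers":200}
    - {"slide":[0.07,0.001,-0.0003],"twist":[0,0,0],"fingers":200}
    - {"slide":[0.07,0.001,-0.0003],"twist":[0,0,0],"fingers":200}
  newtons: 60

```text
time: 32.47
eef_pos: [0.5446, 0.0757, 0.0631]
ee_rot: [[0.002, 0.987, -0.158], [0.0, -0.158, -0.987], [-1.0, 0.002, -0.001]]
contact_force: [-1.3, 2.1, 8.4]
opening: 0.388
```

```bash
python3 - <<'E'
from h import *
st()
E
```

```text
t 32.47 p [0.5446 0.0757 0.0631] psi -9.1 tilt 0.14 F [-1.3  2.1  8.4] M [0.31 0.2  0.04] op 0.388 q [  4.8  32.7 112.7   0.   34.4  13.8]
```

>>> carry_out:
  plan:
    - {"slide":[-0.005,0,0],"twist":[0,0,0],"fingers":200}
    - {"slide":[-0.01,0,0],"twist":[0,0,0],"fingers":200}
    - {"slide":[-0.016,0,0],"twist":[0,0,0],"fingers":200}
    - {"slide":[-0.024,0,0],"twist":[0,0,0],"fingers":200}
    - {"slide":[-0.04,0,0],"twist":[0,0,0],"fingers":200}
    - {"slide":[-0.07,0,0],"twist":[0,0,0],"fingers":200}
    - {"slide":[-0.1,0,0],"twist":[0,0,0],"fingers":200}
    - {"slide":[-0.13,0,0],"twist":[0,0,0],"fingers":200}
    - {"slide":[-0.14,0,0],"twist":[0,0,0],"fingers":200}
    - {"slide":[-0.14,0,0],"twist":[0,0,0],"fingers":200}

```text
time: 33.3
eef_pos: [0.5455, 0.0756, 0.2051]
ee_rot: [[0.006, 0.987, -0.158], [0.0, -0.158, -0.987], [-1.0, 0.006, -0.001]]
contact_force: [0.7, 0.2, -0.9]
opening: 0.391
```

```bash
python3 - <<'E'
from h import *
st();mv((.501,.3315,.20),-4.9)
E
```

```text
t 33.3 p [0.5455 0.0756 0.2051] psi -9.1 tilt 0.34 F [ 0.7  0.2 -0.9] M [ 0.   -0.08  0.05] op 0.391 q [  4.7  21.1 106.5  -0.   52.   13.8]
slide [0.005, -0.0844, -0.2456] twist [-4.2, -0.07, -0.34] rows 6.229487584649466 0.5882187526419431
```

>>> carry_out:
  plan:
    - {"slide":[0,-0.012,-0.035],"twist":[-1,0,0],"fingers":200}
    - {"slide":[0,-0.024,-0.07],"twist":[-2,0,0],"fingers":200}
    - {"slide":[0,-0.038,-0.11],"twist":[-3,0,0],"fingers":200}
    - {"slide":[0,-0.051,-0.148],"twist":[-4.2,0,0],"fingers":200}
    - {"slide":[0,-0.064,-0.186],"twist":[-4.2,0,0],"fingers":200}
    - {"slide":[0,-0.077,-0.224],"twist":[-4.2,0,0],"fingers":200}
    - {"slide":[0.002,-0.0844,-0.2456],"twist":[-4.2,0,0],"fingers":200}
    - {"slide":[0.002,-0.0844,-0.2456],"twist":[-4.2,0,0],"fingers":200}
    - {"slide":[0.002,-0.0844,-0.2456],"twist":[-4.2,0,0],"fingers":200}
    - {"slide":[0.002,-0.0844,-0.2456],"twist":[-4.2,0,0],"fingers":200}
    - {"slide":[0.002,-0.0844,-0.2456],"twist":[-4.2,0,0],"fingers":200}

```text
time: 34.22
eef_pos: [0.499, 0.3302, 0.199]
ee_rot: [[-0.001, 0.996, -0.086], [-0.001, -0.086, -0.996], [-1.0, -0.001, 0.001]]
contact_force: [-0.8, -0.0, -1.4]
opening: 0.392
```

```bash
python3 - <<'E'
from h import *
st();s,c=wrist();st()
im=c["color"].copy();drawtray(c,im,.504,.366,-4.9)
cv2.imwrite("pics/w26.png",im);mv((.501,.3315,.049),-4.9)
E
```

```text
t 34.22 p [0.499  0.3302 0.199 ] psi -4.95 tilt 0.06 F [-0.8 -0.  -1.4] M [-0.   -0.02  0.06] op 0.392 q [ 30.6  25.4 100.4  -0.   54.3  35.6]
t 34.27 p [0.4993 0.3302 0.1993] psi -4.97 tilt 0.04 F [ 0.4 -0.2 -1.3] M [-0.01 -0.03 -0.  ] op 0.393 q [ 30.6  25.4 100.3  -0.   54.3  35.6]
slide [0.1503, 0.0017, -0.0015] twist [-0.07, 0.03, 0.02] rows 3.603710764041226 0.011064980815866104
```

View pics/w26.png

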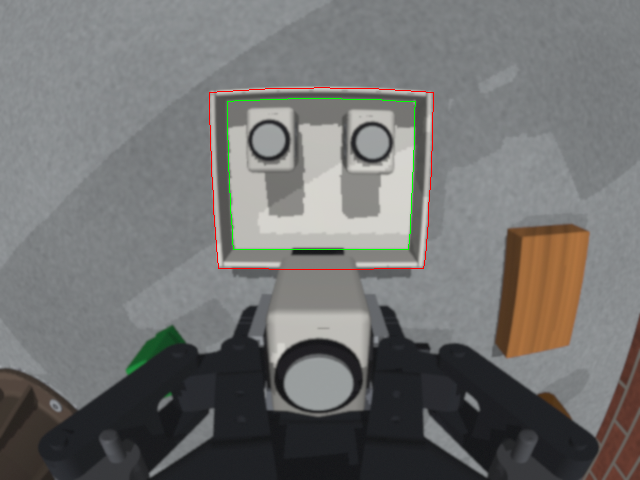

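>>> carry_out:
  plan:
    - {"slide":[0.03,0.001,-0.001],"twist":[0,0,0],"fingers":200}
    - {"slide":[0.065,0.001,-0.001],"twist":[0,0,0],"fingers":200}
    - {"slide":[0.1,0.001,-0.001],"twist":[0,0,0],"fingers":200}
    - {"slide":[0.125,0.001,-0.001],"twist":[0,0,0],"fingers":200}
    - {"slide":[0.142,0.001,-0.001],"twist":[0,0,0],"fingers":200}
    - {"slide":[0.148,0.001,-0.001],"twist":[0,0,0],"fingers":200}
    - {"slide":[0.151,0.001,-0.001],"twist":[0,0,0],"fingers":200}
    - {"slide":[0.151,0.001,-0.001],"twist":[0,0,0],"fingers":200}
    - {"slide":[0.151,0.001,-0.001],"twist":[0,0,0],"fingers":200}

```text
time: 35.02
eef_pos: [0.501, 0.3323, 0.0497]
ee_rot: [[0.001, 0.996, -0.086], [0.001, -0.086, -0.996], [-1.0, 0.001, -0.001]]
contact_force: [0.1, 0.8, -1.1]
opening: 0.393
```

```bash
python3 - <<'E'
from h import *
st()
E
```

```text
t 35.02 p [0.501  0.3323 0.0497] psi -4.93 tilt 0.09 F [ 0.1  0.8 -1.1] M [-0.    0.01 -0.05] op 0.393 q [ 30.7  36.8 106.1  -0.   37.   35.6]
```

>>> carry_out:
  plan:
    - {"slide":[0.003,0,0],"twist":[0,0,0],"fingers":200}
    - {"slide":[0.005,0,0],"twist":[0,0,0],"fingers":200}
    - {"slide":[0.0065,0,0],"twist":[0,0,0],"fingers":200}
    - {"slide":[0.0065,0,0],"twist":[0,0,0],"fingers":200}
    - {"slide":[0.0065,0,0],"twist":[0,0,0],"fingers":200}

```text
time: 35.43
eef_pos: [0.5005, 0.3325, 0.0431]
ee_rot: [[0.001, 0.996, -0.085], [0.001, -0.085, -0.996], [-1.0, 0.001, -0.001]]
contact_force: [-2.0, -2.0, 12.1]
opening: 0.391
```

```bash
python3 - <<'E'
from h import *
st()
E
```

```text
t 35.43 p [0.5005 0.3325 0.0431] psi -4.89 tilt 0.07 F [-2.  -2.  12.1] M [-0.32  0.43  0.03] op 0.391 q [ 30.7  37.3 106.3  -0.   36.3  35.6]
```

>>> carry_out:
  plan:
    - {"slide":[-0.001,0,0],"twist":[0,0,0],"fingers":140}
    - {"slide":[-0.001,0,0],"twist":[0,0,0],"fingers":120}
    - {"slide":[-0.001,0,0],"twist":[0,0,0],"fingers":100}
    - {"slide":[-0.001,0,0],"twist":[0,0,0],"fingers":100}
    - {"slide":[-0.001,0,0],"twist":[0,0,0],"fingers":100}
    - {"slide":[-0.015,0,0],"twist":[0,0,0],"fingers":100}
    - {"slide":[-0.04,0,0],"twist":[0,0,0],"fingers":100}
    - {"slide":[-0.075,0,0],"twist":[0,0,0],"fingers":100}
    - {"slide":[-0.11,0,0],"twist":[0,0,0],"fingers":60}
    - {"slide":[-0.145,0,0],"twist":[0,0,0],"fingers":60}
    - {"slide":[-0.175,0,0],"twist":[0,0,0],"fingers":60}
    - {"slide":[-0.2,0,0],"twist":[0,0,0],"fingers":60}

```text
time: 36.43
eef_pos: [0.5004, 0.3324, 0.2446]
ee_rot: [[0.002, 0.996, -0.085], [0.001, -0.085, -0.996], [-1.0, 0.001, -0.001]]
contact_force: [1.4, 0.3, -0.0]
opening: 0.763
```

```bash
python3 - <<'E'
from h import *
st();s,c=wrist();cv2.imwrite("pics/w27.png",c["color"])
mv((.30,.46,.30),-4.9)
E
```

```text
t 36.43 p [0.5004 0.3324 0.2446] psi -4.89 tilt 0.1 F [ 1.4  0.3 -0. ] M [-0.05 -0.01 -0.01] op 0.763 q [30.7 22.8 97.4 -0.  59.7 35.6]
slide [-0.0519, -0.2119, -0.109] twist [0.01, -0.24, -0.34] rows 5.848120362036584 0.05783046191314314
```

View pics/w27.png

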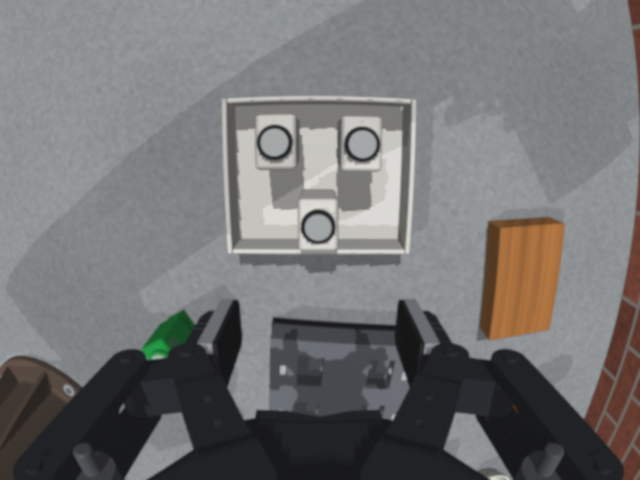

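>>> carry_out:
  plan:
    - {"slide":[-0.05,-0.317,-0.191],"twist":[0,0,0],"fingers":0}
    - {"slide":[-0.05,-0.317,-0.191],"twist":[0,0,0],"fingers":0}
    - {"slide":[-0.05,-0.317,-0.191],"twist":[0,0,0],"fingers":0}
    - {"slide":[-0.05,-0.317,-0.191],"twist":[0,0,0],"fingers":0}
    - {"slide":[-0.05,-0.317,-0.191],"twist":[0,0,0],"fingers":0}
    - {"slide":[-0.05,-0.317,-0.191],"twist":[0,0,0],"fingers":0}
    - {"slide":[-0.05,-0.317,-0.191],"twist":[0,0,0],"fingers":0}
    - {"slide":[-0.05,-0.317,-0.191],"twist":[0,0,0],"fingers":0}
    - {"slide":[-0.05,-0.317,-0.191],"twist":[0,0,0],"fingers":0}
    - {"slide":[-0.05,-0.317,-0.191],"twist":[0,0,0],"fingers":0}
    - {"slide":[-0.05,-0.317,-0.191],"twist":[0,0,0],"fingers":0}
    - {"slide":[-0.05,-0.317,-0.191],"twist":[0,0,0],"fingers":0}

```text
time: 37.48
eef_pos: [0.2005, 0.5493, 0.2916]
ee_rot: [[0.0, 0.996, -0.084], [-0.001, -0.084, -0.996], [-1.0, 0.0, 0.001]]
contact_force: [0.4, 0.4, -0.4]
opening: 0.999
```

```bash
python3 - <<'E'
from h import *
st()
cv2.imwrite("pics/s28.png",env.read_camera("side")["color"]);t=env.read_camera("top");cv2.imwrite("pics/t28.png",t["color"])
crop(t["color"],340,215,540,315,4,"t28k.png")
E
```

```text
t 37.48 p [0.2005 0.5493 0.2916] psi -4.84 tilt 0.04 F [ 0.4  0.4 -0.4] M [-0.03 -0.04  0.02] op 0.999 q [67.  19.1 96.  -0.  64.9 71.8]
```

View pics/t28.png

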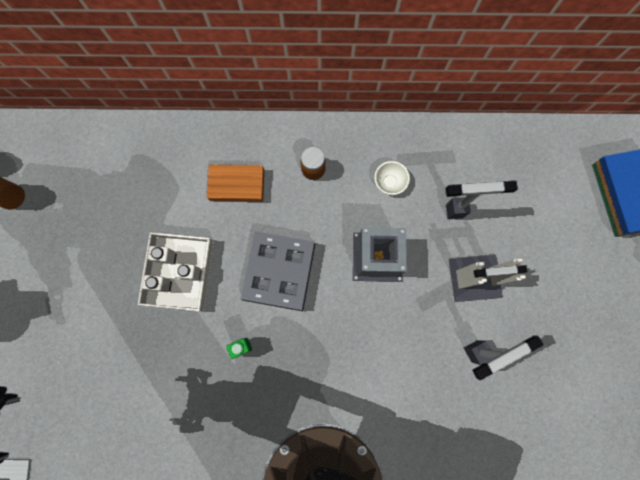

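View pics/t28k.png

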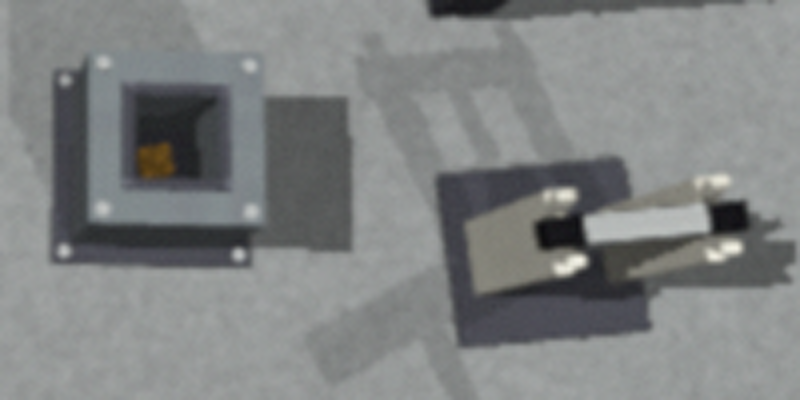

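View pics/s28.png

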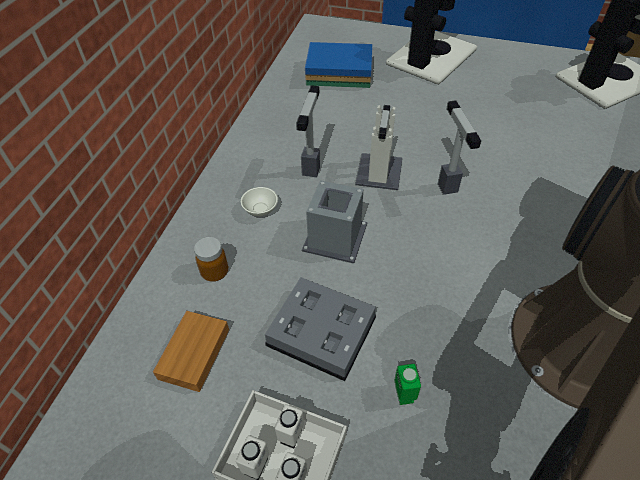

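All three packs stand in the tray (top view (157,254), (184,271), (152,283)) and the dock is empty. The key bar is at the same pixels as at the start (ends at crop (537,231) and (746,216)). The stem is turned, and the jar, slide box, dish and tray haven't moved. I'm handing in.

```bash
python3 - <<'E'
from rig import env
print(env.close_job())
E
```

```text
the job is handed in; nothing more can be done
None
```

The job is handed in at about 37.5 s of the 210 s allowed; no verdict was reported. I lowered the T-key onto the stem and turned it clockwise to its stop. I then hung the key back in its stand and moved the dock's three packs one by one onto the tray floor.

My last checks:
- **Isolator:** the turning moment rose from 0.07 to 0.43 N·m at the stop. A wrist picture afterwards put the stem at about 79° clockwise of its start, or roughly 1.35–1.37 rad.
- **Key:** it settled at the same gripper height as when I picked it up. In the last top and side pictures it sits at the same pixels as at the start.
- **Packs:** all three stand upright inside the tray and the dock is empty. I felt each one touch the floor (11–18 N) before releasing it.
- **Other objects:** the tray, jar, slide box, dish, large keys and green pack look unmoved, and the gripper is clear of everything.

The top and wrist cameras disagreed by about 2–3 mm on where the packs were. I followed the wrist camera, and all three grasps measured the expected width. No check failed.

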